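# Sort the plate cases by length and shut the light-tight box

### The arm

A 7-joint arm with a two-finger parallel gripper is mounted at the origin on the work surface. World frame = base frame: x ahead of the robot, y to its left, z up, the work surface at z = 0. Lengths are in m, angles in rad, forces in N, time in s.
With the tool pointing down it reaches from about 0.4 to 0.85 m from the base axis. Payload 4.5 kg.
Tool frame: the origin (TCP) lies between the finger pads; the fingertips stand r.tip_reach ahead of it and the grasp point (between the pads) lies 3 mm ahead of it (r.tip_reach is the distance from the TCP to the fingertips, in m); z points along the fingers, y is the line along which they close (so a half turn about z gives the same grasp; the last joint's range is limited). The gripper opens to 88 mm and grips with 3 to 60 N. Pads are 18 mm wide; open, the fingers measure 123 mm over their backs; the gripper's body (75 mm by 187 mm) begins 45 mm behind the grasp point.
Start: joints at [-1.077, 0.689, -0.195, 1.565, 0.157, 0.902, -0.215], TCP at [0.277, 0.56, 0.261] pointing down, gripper open.
Joint ranges: [-3.01, 3.01], [-0.46, 2.08], [-1.47, 1.51], [0.13, 2.56], [-1, 4.14], [0.04, 2.09], [-2.66, 2.66]. Speed limits (rad/s): [2.57, 2.57, 3.14, 3.14, 3.14, 3.14, 3.14].

### API

Orientations are given as a unit quaternion [x, y, z, w].
In Python, from plant import r gives the robot as it stands.
- The arm moves only by the tool step_arm, never from a script. Its argument "motion" is a list of rows, each an object with "dp": the shift along the tool's x, y, z in mm, a list of three; "twist": the turn, a rotation vector about the tool's x, y, z in rad, a list of three; "hand": the opening, from -1 (shut) to 1 (fully open). In form: [{"dp": [dx, dy, dz], "twist": [rx, ry, rz], "hand": hand}, ...]. A call has 1 to 5 rows; each row is the pose to reach, as a shift and turn from the pose commanded when the call began, along the tool's axes at that moment; what a row does not reach only later rows make up. A row lasts 1/8 s, in which the tool goes at most 62.5 mm and 10.7 degrees, less where a joint would pass 70% of its speed; a pose out of reach is approached as far as the arm can. A call with a gripper value outside its range is refused whole. The fingers move at their own pace and stop on an object; "force" is the grip in N (left out, the last holds). Time passes only in rows, so rows that repeat a pose let the fingers close. It gives the time, the measured TCP pose, the force, the opening and the grip force at its end, in the units of the state.
- r.get_state(): the state, without advancing time (a new reading comes with each control period).
- r.snapshot(name): name is "scene" or "side" or "wrist"; returns a dict with "pixels" (384x512x3 uint8, red, green, blue), "depth" (384x512 float32, m along the optical axis (not along the pixel's ray), 0 where there is no reading), "fx", "fy", "cx", "cy" (pixels), "D" ([k1, k2, p1, p2, k3] as OpenCV has them; the pictures are not rectified), "xyz" and "orientation" of the camera in the world; the wrist camera has in their place "mount" (4x4, takes a point from camera to tool coordinates, whose origin is the TCP and whose axes are the flange's). Camera axes: x right, y down, z forward; pixel columns grow to the right and rows downward; lengths in m; the calibration is good to about 2 mm. A picture is of the moment at which its call begins: read the wrist's pose just before it.
- r.finish_job(): hands the job in; it is judged then, once.
Trained networks look in the newest picture that a camera, given by its name, has taken for a name from the list of things; names that differ only in an ending like _2 or _b are one class to them, and where a whole thing is asked for, a point or a joint stands for the part that bears it (a point fixed in the world has none). Each returns a list of dicts, best first, with "score" (0 to 1); they miss things now and then, are a little off and sometimes report something else, mostly with a low value. They report only what shows in the picture. A call takes as long as a camera call. They do not tell look-alikes from the thing itself.
- r.search_frame(camera, thing): "at" ([x, y, z] in m, in the coordinates of the camera as it stood for that picture, good to about 4 mm: the middle of the surface that is visible of it).
The state is a dict: "clock": time; "q": joint angles; "qd": joint speeds; "joint_torque": joint torques, N m; "tool_pos": TCP position; "eef_rot": TCP orientation; "contact_force": force on the tool from outside, world axes, zero at the start; "moment": the same for the moment, N m; "opening": opening from 0.0 (shut) to 1.0 (fully open); "finger_force": force on a finger pad.
Only numpy, scipy, OpenCV 4.12 (cv2) and the standard library are available. Lean on these libraries where they do the work, as an engineer would, in place of code of your own. Each camera call takes 0.05 s, during which the arm holds its last target. There are 200 camera calls.

### The job

Before the room lights go on, put the plate cases away: slide the cover of the light-tight box fully open, lay every case down in the row of the box whose length matches its own, lengthwise in the row with its whole underside on the row's floor, and then slide the cover fully shut. The cases look alike but come in three lengths, and there are not always the same number of them; leave the beaker and the bottle where they stand.

Things in the scene. Friction and masses are not known exactly. Their poses are not given: they have to be found in the camera images.
- short_a: short plate case: aluminium bar-shaped case, grey end caps, 60 long, 26 x 26 in section, about 100 g; cases differ only in length (60, 85 or 108). Origin at its centre, x axis along its length, z up at the start. May be absent. Starts lying on a mat, about 75 from its neighbours, roughly along world y
- short_b: short plate case: aluminium bar-shaped case, grey end caps, 60 long, 26 x 26 in section, about 100 g; cases differ only in length (60, 85 or 108). Origin at its centre, x axis along its length, z up at the start. May be absent. Starts lying on a mat, about 75 from its neighbours, roughly along world y
- short_c: short plate case: aluminium bar-shaped case, grey end caps, 60 long, 26 x 26 in section, about 100 g; cases differ only in length (60, 85 or 108). Origin at its centre, x axis along its length, z up at the start. May be absent. Starts lying on a mat, about 75 from its neighbours, roughly along world y
- medium_a: medium plate case: aluminium bar-shaped case, grey end caps, 85 long, 26 x 26 in section, about 120 g; cases differ only in length (60, 85 or 108). Origin at its centre, x axis along its length, z up at the start. May be absent. Starts lying on a mat, about 75 from its neighbours, roughly along world y
- medium_b: medium plate case: aluminium bar-shaped case, grey end caps, 85 long, 26 x 26 in section, about 120 g; cases differ only in length (60, 85 or 108). Origin at its centre, x axis along its length, z up at the start. May be absent. Starts lying on a mat, about 75 from its neighbours, roughly along world y
- medium_c: medium plate case: aluminium bar-shaped case, grey end caps, 85 long, 26 x 26 in section, about 120 g; cases differ only in length (60, 85 or 108). Origin at its centre, x axis along its length, z up at the start. May be absent. Starts lying on a mat, about 75 from its neighbours, roughly along world y
- long_a: long plate case: aluminium bar-shaped case, grey end caps, 108 long, 26 x 26 in section, about 138 g; cases differ only in length (60, 85 or 108). Origin at its centre, x axis along its length, z up at the start. May be absent. Starts lying on a mat, about 75 from its neighbours, roughly along world y
- long_b: long plate case: aluminium bar-shaped case, grey end caps, 108 long, 26 x 26 in section, about 138 g; cases differ only in length (60, 85 or 108). Origin at its centre, x axis along its length, z up at the start. May be absent. Starts lying on a mat, about 75 from its neighbours, roughly along world y
- row_short: row for short cases: cork-floored pocket in one bay of the store box, 76 long along its y axis (between black end blocks 22 high), 188 wide along its x; takes three 60 mm cases side by side, each along y, e.g. centred at x = -56, 0 and 56. Origin at the pocket's centre, 3 below its floor. Fixed; which bay holds which row varies
- row_medium: row for medium cases: cork-floored pocket in one bay of the store box, 101 long along its y axis (between black end blocks 22 high), 188 wide along its x; takes three 85 mm cases side by side, each along y, e.g. centred at x = -56, 0 and 56. Origin at the pocket's centre, 3 below its floor. Fixed; which bay holds which row varies
- row_long: row for long cases: cork-floored pocket in one bay of the store box, 124 long along its y axis (between black end blocks 22 high), 188 wide along its x; takes three 108 mm cases side by side, each along y, e.g. centred at x = -56, 0 and 56. Origin at the pocket's centre, 3 below its floor. Fixed; which bay holds which row varies
- store: grey metal store box, fixed; origin at the centre of its underside on the table. 200 (x) by 410 (y), walls 5 thick, 50 high; two partitions as high make three bays, 130 clear along y, 190 along x. Row origins lie 6 above the table. Two cover runners, tops 50 above the table, reach 200 beyond the far (+x) wall
- cover (a joint): flat sliding cover of the store box, 202 x 412 x 6, underside 51 above the table, running along the box's x axis: 0 = shut over the box, 0.200 m = fully open (away from the robot, at its stop, bays uncovered). About 1.5 N of friction; stays where it is left; starts partly open
- cover_bar (a point): centre of the black grip bar on the cover, 71 above the table, moving with the cover; bar 70 long (box y), 16 thick (box x), its top 85 above the table, the cover's top around it 57 above the table. It may be pinched from above across its 16 mm thickness
- mat_l: black rubber mat, 290 (x) by 125 (y), 3 thick, fixed flat on the table at the left (+y) of the box; origin at the centre of its underside; cases start on it
- mat_r: black rubber mat, 290 (x) by 125 (y), 3 thick, fixed flat on the table at the right (-y) of the box; origin at the centre of its underside; cases start on it
- beaker: white plastic beaker, 72 across, 100 high; not part of the job, standing beyond the work; origin at the centre of its base
- brown_bottle: brown bottle with blue cap, 64 across, 140 high; not part of the job, standing beyond the work; origin at the centre of its base
Things that resemble listed ones, but are neither listed nor needed, are in the scene too. Leave any orange or purple look-alike of the short_b alone.

How it is judged:
By the outcome, as a careful person would: the job done as asked, in the order asked, and still so for the second after the job is handed in, with the robot touching nothing.
Of short_a, short_b, short_c, medium_a, medium_b, medium_c, long_a, long_b only 6 to 8 are there at a start; the rules pass over those that are not, and their reading is None.
At some moment in a run one of short_a, short_b, short_c, medium_a, medium_b, medium_c, long_a, long_b may be knocked a few centimetres aside while the robot is not near it.
Once in a run the grip may slacken for a moment while it holds something.
It also fails if it takes over 210 s, if anything falls off the work surface, if the arm or the gripper's body presses on something with over 40 N, if the wrist force passes 120 N, or if a joint passes its speed limit or range.

## Working session

There is one attempt and no reset: what is moved stays moved. The work goes in short steps, Python scripts to look and compute and a tool call to move; the robot and the scene stay as the last step left them, time stands still between calls to the robot, and variables do not carry over. Pictures are saved under pics/ and viewed, at most 14 in all, crops included, and the job is handed in when it is done.

Besides the shell and the picture viewer there is one more tool, called after "Call:" as name(argument=value, ...), one argument or row to a line, values as JSON. step_arm: Moves the arm, as the interface text tells. Its arguments: {"type":"object","properties":{"motion":{"type":"array"},"force":{"type":"number"}},"required":["motion"]}

```bash
ls; mkdir -p pics
cat > h.py <<'E'
import numpy as np, cv2
from scipy.spatial.transform import Rotation as R
from plant import r
def T(p,q):
    M=np.eye(4); M[:3,:3]=R.from_quat(q).as_matrix(); M[:3,3]=p; return M
def snap(n):
    s=r.get_state(); d=r.snapshot(n)
    d['M']=T(s['tool_pos'],s['eef_rot'])@np.array(d['mount']) if 'mount' in d else T(d['xyz'],d['orientation'])
    return d
def cloud(d):
    h,w=d['depth'].shape
    K=np.array([[d['fx'],0,d['cx']],[0,d['fy'],d['cy']],[0,0,1]])
    u,v=np.meshgrid(np.arange(w),np.arange(h))
    n=cv2.undistortPoints(np.stack([u,v],-1).reshape(-1,1,2).astype(float),K,np.array(d['D'],float)).reshape(h,w,2)
    z=d['depth'][...,None]
    P=np.concatenate([n*z,z],-1)
    W=P@d['M'][:3,:3].T+d['M'][:3,3]
    W[d['depth']==0]=np.nan
    return W
def pix(d,p):
    c=np.linalg.inv(d['M'])@np.r_[p,1]
    K=np.array([[d['fx'],0,d['cx']],[0,d['fy'],d['cy']],[0,0,1]])
    return cv2.projectPoints(c[None,:3],np.zeros(3),np.zeros(3),K,np.array(d['D'],float))[0].ravel().round(0)
def save(d,n): cv2.imwrite('pics/'+n+'.png',d['pixels'][...,::-1])
E
python3 - <<'E'
from h import *
s=r.get_state(); print(s, r.tip_reach)
for n in('scene','side'):
    d=snap(n); save(d,n+'0'); print(n,d['M'].round(3).tolist())
    for t in('short_a','medium_a','long_a','row_short','row_medium','row_long','store','cover','cover_bar','mat_l','mat_r'):
        for o in r.search_frame(n,t):
            w=(d['M']@np.r_[o['at'],1])[:3]; print(t,round(o['score'],2),w.round(3),pix(d,w))
E
```

```text
pics
{'clock': 0.0, 'q': array([-1.07719528,  0.6899714 , -0.19450458,  1.56632063,  0.15732371,
        0.90249002, -0.21512537]), 'qd': array([-0.00050501, -0.00086284, -0.00176162,  0.0006448 ,  0.00027745,
        0.00109105, -0.00022748]), 'joint_torque': array([-3.15865582e-04, -5.27556825e+01, -1.26688320e+00, -1.53428435e+01,
       -5.25525946e-02,  6.55674419e-03,  1.82118947e-04]), 'tool_pos': array([0.27715064, 0.55954576, 0.25992385]), 'eef_rot': array([ 2.27849607e-01,  9.73695923e-01, -8.88768833e-04, -1.28939199e-04]), 'contact_force': array([-0.24366356,  0.61477703, -0.43484064]), 'moment': array([ 0.01895174, -0.03997309,  0.00105063]), 'finger_force': 0.0, 'opening': 1.0036671983856116} 0.022
scene [[-0.7, 0.562, -0.44, 1.166], [0.714, 0.544, -0.441, 0.55], [-0.008, -0.623, -0.782, 1.129], [0.0, 0.0, 0.0, 1.0]]
short_a 0.86 [0.616 0.34  0.03 ] [352. 288.]
short_a 0.66 [ 0.543 -0.32   0.028] [195. 137.]
short_a 0.61 [ 0.389 -0.323  0.033] [230. 110.]
short_a 0.56 [ 0.53  -0.445  0.031] [172. 114.]
medium_a 0.79 [ 0.469 -0.311  0.028] [214. 126.]
medium_a 0.66 [0.47
[... 1390 characters left out ...]
0. 279.]
medium_a 0.5 [0.458 0.306 0.03 ] [183. 163.]
row_short 0.57 [0.514 0.17  0.017] [210. 181.]
row_short 0.51 [0.378 0.292 0.033] [160. 167.]
row_medium 0.84 [0.503 0.037 0.004] [219. 205.]
row_medium 0.2 [ 0.531 -0.333  0.031] [281. 273.]
row_long 0.59 [ 0.499 -0.104  0.009] [234. 229.]
store 0.68 [ 0.589 -0.076  0.056] [261. 203.]
cover 0.95 [ 0.626 -0.061  0.056] [270. 198.]
cover_bar 0.67 [ 0.627 -0.061  0.058] [271. 197.]
mat_l 0.97 [ 0.496 -0.338  0.   ] [268. 289.]
mat_l 0.78 [0.438 0.323 0.   ] [177. 169.]
mat_l 0.23 [0.512 0.166 0.016] [210. 182.]
mat_r 0.97 [ 0.496 -0.338  0.   ] [268. 289.]
mat_r 0.78 [0.438 0.323 0.   ] [177. 169.]
mat_r 0.23 [0.512 0.166 0.016] [210. 182.]
```

View pics/scene0.png

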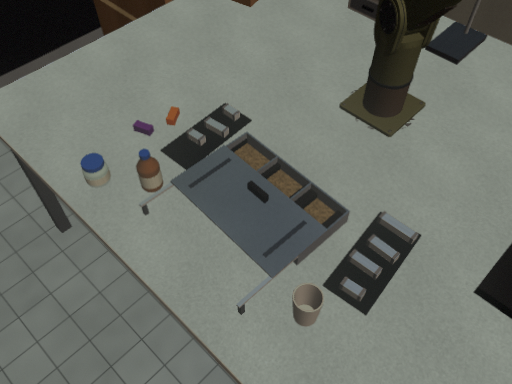

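View pics/side0.png

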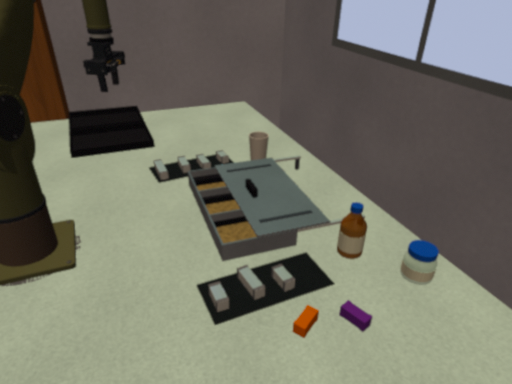

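```bash
cat > cases.py <<'E'
from h import *
def cases(d,yabs=0.22):
    W=cloud(d); hsv=cv2.cvtColor(d['pixels'],cv2.COLOR_RGB2HSV)
    m=(W[...,2]>0.015)&(W[...,2]<0.045)&(abs(W[...,1])>yabs)&(W[...,0]>.25)&(W[...,0]<.9)
    m=cv2.morphologyEx(m.astype(np.uint8),cv2.MORPH_OPEN,np.ones((2,2),np.uint8))
    n,l,st,_=cv2.connectedComponentsWithStats(m)
    out=[]
    for i in range(1,n):
        if st[i,4]<60: continue
        P=W[l==i]; top=P[P[:,2]>np.percentile(P[:,2],80)-.006]
        (cx,cy),(a,b),ang=cv2.minAreaRect((top[:,:2]*1000).astype(np.float32))
        if a<b: a,b,ang=b,a,ang+90
        out.append((cx,cy,a,b,(ang+90)%180-90,np.median(top[:,2])*1000,st[i,4],np.median(hsv[l==i],0)))
    return out
E
python3 - <<'E'
from cases import *
for n in('scene','side'):
    d=snap(n)
    print(n)
    for o in cases(d): print(np.round(o[:7],1),o[7],pix(d,np.array([o[0],o[1],o[5]])/1000))
    W=cloud(d)
    # cover/bar/walls
    m=(W[...,2]>.062)&(W[...,2]<.09)&(abs(W[...,1])<.1)&(W[...,0]>.4)&(W[...,0]<.9); print('bar',np.nanpercentile(W[m],[2,50,98],axis=0).round(3).tolist(),m.sum())
    m=(W[...,2]>.044)&(W[...,2]<.062)&(abs(W[...,1])<.3)&(W[...,0]>.3)&(W[...,0]<.95); print('cov',np.nanpercentile(W[m],[1,50,99],axis=0).round(3).tolist(),m.sum())
E
```

```text
scene
[  0.   0.   0.   0.   0.  nan 151.] [ 42.  20. 111.] [nan nan]
[ 523.9 -451.5   58.8   23.7   33.5   26.2  138. ] [ 11.  172.  132.5] [172. 114.]
[ 462.4 -310.    79.5   28.9  -83.9   29.5  226. ] [ 60.  19. 106.] [216. 125.]
[  0.   0.   0.   0.   0.  nan 150.] [145. 103.  86.] [nan nan]
[  0.   0.   0.   0.   0.  nan 167.] [ 41.  19. 105.] [nan nan]
[ 845.5 -394.3   66.8   26.3  -15.2   35.   176. ] [ 23.  50. 121.] [ 98. 177.]
[ 753.6 -266.3   57.9   25.   -30.    33.5  149. ] [ 21.  54. 108.] [152. 183.]
[  0.   0.   0.   0.   0.  nan 435.] [ 95.  26. 124.] [nan nan]
[463.4 329.1  80.5  30.4  90.   28.4 377. ] [ 97.  27. 117.] [384. 247.]
[  0.   0.   0.   0.   0.  nan 394.] [ 97.   28.  117.5] [nan nan]
[343.7 564.6 166.8  71.7  28.1  29.2 356. ] [30.  20.5 22. ] [494. 275.]
[609.6 340.6  57.   25.9 -83.6  28.9 305. ] [ 90.  28. 109.] [353. 287.]
[723.7 301.7  61.6  30.2  79.5  36.5 134. ] [ 17.  47. 100.] [311. 306.]
[758.6 308.5  47.5  13.2 -59.3  34.2  92. ] [18.  46.5 95. ] [304. 319.]
bar [[0.549, -0.072, 0.062], [0.59, -0.007, 0.081], [0.673, 0.059, 0.089]] 262
cov 
[... 549 characters left out ...]
25. 133.] [160. 166.]
[ 730.8 -309.1   59.7   23.2  -34.6   36.4  250. ] [ 20.  76. 109.] [351. 245.]
[ 823.9 -436.8   67.7   28.8  -45.9   36.8  351. ] [ 21.  73. 117.] [419. 269.]
[  0.   0.   0.   0.   0.  nan 437.] [ 45.  27. 127.] [nan nan]
[  0.   0.   0.   0.   0.  nan 314.] [ 30.  31. 106.] [nan nan]
[  0.   0.   0.   0.   0.  nan 337.] [ 45.  23. 116.] [nan nan]
[ 624.3 -484.8   55.9   27.8  -69.9   25.3  399. ] [146. 177.  99.] [356. 312.]
[ 524.3 -459.9   59.7   23.6   32.1   25.1  380. ] [ 13. 255. 176.] [307. 317.]
bar [[0.577, -0.047, 0.064], [0.582, -0.022, 0.082], [0.594, 0.02, 0.087]] 142
cov [[0.437, -0.222, 0.045], [0.622, -0.071, 0.057], [0.785, 0.264, 0.061]] 5892
  return _methods._mean(a, axis=axis, dtype=dtype,
  ret = ret.dtype.type(ret / rcount)
```

The scene view shows four grey cases on the left mat at (398,228), (384,247), (365,263) and (352,288), and three on the right mat at (231,111), (216,126) and (196,137). The cover is half open with its black bar at (258,191), and the cork rows are at (250,155), (284,183) and (319,210). The look-alikes to avoid are orange at (172,115) and purple at (144,127). In the side view the right-mat cases are at (219,296), (251,282) and (283,277), with orange at (306,320) and purple at (356,315).

```bash
sed -i 's/P=W\[l==i\]/P=W[l==i]; P=P[~np.isnan(P[:,2])]\n        if len(P)<40: continue\n        p0=P/' cases.py; sed -i 's/m=cv2.morph/W[~(m>0)]=np.nan; m=cv2.morph/' cases.py; sed -i 's/np.ones((2,2)/np.ones((2,2)/; s/        P0=W//' cases.py
sed -n 5,16p cases.py
python3 - <<'E'
from cases import *
for n in('scene','side'):
    d=snap(n)
    print(n)
    for o in cases(d):
        if o[0]<700: print(np.round(o[:7],1),o[7],pix(d,np.array([o[0],o[1],o[5]])/1000))
    W=cloud(d); V=d['pixels'].max(-1)
    def rect(m,t):
        m=cv2.morphologyEx(m.astype(np.uint8),cv2.MORPH_OPEN,np.ones((3,3),np.uint8))
        k,l,st,_=cv2.connectedComponentsWithStats(m); 
        for i in range(1,k):
            if st[i,4]<30: continue
            P=W[l==i]; P=P[~np.isnan(P[:,2])]; 
            print(t,np.round(np.array(cv2.minAreaRect((P[:,:2]*1000).astype(np.float32))[:2]).ravel(),1),round(cv2.minAreaRect((P[:,:2]*1000).astype(np.float32))[2],1),np.median(P[:,2]).round(4),st[i,4])
    b=(abs(W[...,1])<.24)&(W[...,0]>.35)&(W[...,0]<.95)
    rect(b&(W[...,2]>.078)&(abs(W[...,1])<.08)&(W[...,2]<.095),'bar')
    rect(b&(W[...,2]>.0535)&(W[...,2]<.063),'cover')
    hsv=cv2.cvtColor(d['pixels'],cv2.COLOR_RGB2HSV)
    rect(b&(W[...,2]<.025)&(hsv[...,1]>90)&(hsv[...,0]<25),'cork')
    rect((W[...,2]<.012)&(V<60)&(abs(W[...,1])>.22)&(abs(W[...,1])<.45)&(W[...,0]<.75)&(W[...,0]>.3),'mat')
E
```

```text
W[~(m>0)]=np.nan; m=cv2.morphologyEx(m.astype(np.uint8),cv2.MORPH_OPEN,np.ones((2,2),np.uint8))
    n,l,st,_=cv2.connectedComponentsWithStats(m)
    out=[]
    for i in range(1,n):
        if st[i,4]<60: continue
        P=W[l==i]; P=P[~np.isnan(P[:,2])]
        if len(P)<40: continue
        p0=P; top=P[P[:,2]>np.percentile(P[:,2],80)-.006]
        (cx,cy),(a,b),ang=cv2.minAreaRect((top[:,:2]*1000).astype(np.float32))
        if a<b: a,b,ang=b,a,ang+90
        out.append((cx,cy,a,b,(ang+90)%180-90,np.median(top[:,2])*1000,st[i,4],np.median(hsv[l==i],0)))
    return out
scene
[ 381.8 -326.4   57.4   29.2  -85.1   29.5  150. ] [ 43.5  20.  110.5] [231. 110.]
[ 522.5 -451.6   56.    22.4   32.6   26.5  132. ] [ 11. 173. 134.] [173. 113.]
[ 461.8 -310.5   81.6   30.5  -82.6   29.6  223. ] [ 60.  20. 105.] [216. 125.]
[ 622.2 -475.1   58.5   29.   -75.2   26.7  144. ] [145. 106.  86.] [144. 125.]
[ 534.5 -325.    55.9   28.4  -81.3   29.8  174. ] [ 40.   20.5 105. ] [196. 134.]
[382.1 318.  102.2  28.8 -89.   28.3 442. ] [ 95.   26.  123.5] [398. 226.]
[465.  329.1  80.5  30.1 -89.4  28.
[... 1288 characters left out ...]
 -335.4   57.1   28.5  -88.5   27.7  337. ] [ 45.  22. 117.] [218. 293.]
[ 624.1 -484.8   56.    28.2  -69.4   25.4  403. ] [146. 178.  99.] [356. 312.]
[ 524.1 -460.    59.1   23.9   32.7   25.2  375. ] [ 13. 255. 176.] [306. 317.]
bar [587.2 -11.5  70.2  17.5] 86.9 0.0846 85
cover [633.4 -11.6 421.  206.6] 87.0 0.0575 4846
cork [512.3 151.6  39.4  88.4] 83.7 0.0095 169
cork [505.6  18.3  60.6  91. ] 86.7 0.0095 335
cork [ 500.5 -114.9   79.8   91.6] 87.4 0.0094 596
mat [580.1 338.8  93.7  34.6] 81.3 0.0036 84
mat [505.6 334.9  85.5  33.6] 82.2 0.0038 92
mat [434.9 311.2 116.6  64.3] 85.3 0.0033 217
mat [361.3 314.4  13.9  89.1] 1.0 0.0032 46
mat [ 496.3 -322.8  285.9  123.1] 2.5 0.002 3370
```

```bash
cat > go.py <<'E'
from h import *
import sys
def plan(x,y,z,yaw):  # yaw deg of tool y axis in world; metres -> prints dp mm, twist
    s=r.get_state(); M=T(s['tool_pos'],s['eef_rot'])
    a=np.radians(yaw); yy=np.array([np.cos(a),np.sin(a),0]); zz=np.array([0,0,-1.])
    G=np.c_[np.cross(yy,zz),yy,zz]
    dp=M[:3,:3].T@(np.array([x,y,z])-M[:3,3])*1000
    tw=R.from_matrix(M[:3,:3].T@G).as_rotvec()
    print('dp',dp.round(1).tolist(),'tw',tw.round(3).tolist(),'|',np.linalg.norm(dp).round(),'open',round(s['opening']*88,1),'t',round(s['clock'],2))
if __name__=='__main__': plan(*map(float,sys.argv[1:]))
E
python3 go.py 0.587 -0.010 0.20 -3
python3 - <<'E'
from h import *
for n in('scene','side'):
    d=snap(n);W=cloud(d)
    m=(W[...,2]>.05)&(W[...,2]<.12)&(W[...,1]>.22)&(W[...,1]<.4)&(W[...,0]>.6)&(W[...,0]<.85)
    P=W[m]; print(n,np.percentile(P,[3,50,97],axis=0).round(3).tolist())
    for z in(.06,.08,.095):
        Q=P[abs(P[:,2]-z)<.008]; print(z,cv2.minEnclosingCircle((Q[:,:2]*1000).astype(np.float32)))
E
```

```text
dp [-530.5, -373.6, 60.7] tw [0.0, -0.0, 1.163] | 652.0 open 88.0 t 1.4
scene [[0.705, 0.264, 0.053], [0.731, 0.294, 0.083], [0.771, 0.329, 0.102]]
0.06 ((737.7321166992188, 295.9627380371094), 32.63209915161133)
0.08 ((737.7885131835938, 296.280029296875), 34.33689498901367)
0.095 ((737.010009765625, 294.853759765625), 36.500892639160156)
side [[0.705, 0.259, 0.052], [0.733, 0.273, 0.084], [0.768, 0.327, 0.101]]
0.06 ((734.99365234375, 285.41357421875), 31.217988967895508)
0.08 ((737.8935546875, 294.9933776855469), 36.84247589111328)
0.095 ((739.3095703125, 293.808349609375), 38.86666488647461)
```

Call:
step_arm(
  motion=[
    {"dp": [-530, -374, 60], "twist": [0, 0, 1.163], "hand": 0.0},
    {"dp": [-530, -374, 60], "twist": [0, 0, 1.163], "hand": 0.0},
    {"dp": [-530, -374, 60], "twist": [0, 0, 1.163], "hand": 0.0},
    {"dp": [-530, -374, 60], "twist": [0, 0, 1.163], "hand": 0.0},
    {"dp": [-530, -374, 60], "twist": [0, 0, 1.163], "hand": 0.0},
  ],
  force=20,
)

```text
clock: 2.12
tool_pos: [0.4265, 0.285, 0.2321]
eef_rot: [0.645, 0.764, 0.001, 0.0]
contact_force: [0.0, 0.6, 0.2]
opening: 0.5
finger_force: 0.0
```

```bash
python3 go.py 0.587 -0.010 0.20 -3
```

```text
dp [-317.7, 108.9, 32.0] tw [0.001, -0.001, 0.22] | 337.0 open 44.0 t 2.12
```

Call:
step_arm(
  motion=[
    {"dp": [-318, 109, 32], "twist": [0, 0, 0.22], "hand": 0.0},
    {"dp": [-318, 109, 32], "twist": [0, 0, 0.22], "hand": 0.0},
    {"dp": [-318, 109, 32], "twist": [0, 0, 0.22], "hand": 0.0},
    {"dp": [-318, 109, 32], "twist": [0, 0, 0.22], "hand": 0.0},
    {"dp": [-318, 109, 32], "twist": [0, 0, 0.22], "hand": 0.0},
  ],
)

```text
clock: 2.75
tool_pos: [0.5768, 0.0125, 0.2023]
eef_rot: [0.723, 0.691, 0.0, 0.0]
contact_force: [0.6, 1.5, 0.6]
opening: 0.5
finger_force: 0.0
```

```bash
python3 go.py 0.587 -0.010 0.20 -3;  python3 - <<'E'
from h import *
d=snap('wrist'); save(d,'w1'); W=cloud(d); print(d['M'].round(3).tolist())
m=(W[...,2]>.078)&(W[...,2]<.095)&(abs(W[...,1])<.08)
P=W[m]; print(cv2.minAreaRect((P[:,:2]*1000).astype(np.float32)),np.median(P,0),m.sum())
E
```

```text
dp [-22.0, 11.2, 2.3] tw [0.001, -0.001, 0.006] | 25.0 open 44.0 t 2.75
[[0.999, -0.044, -0.012, 0.581], [-0.046, -0.961, -0.274, 0.082], [0.001, 0.274, -0.962, 0.326], [0.0, 0.0, 0.0, 1.0]]
((587.1072998046875, -9.482643127441406), (68.78822326660156, 15.613921165466309), 87.54541015625) [ 0.58679033 -0.00697319  0.08451066] 1191
```

View pics/w1.png

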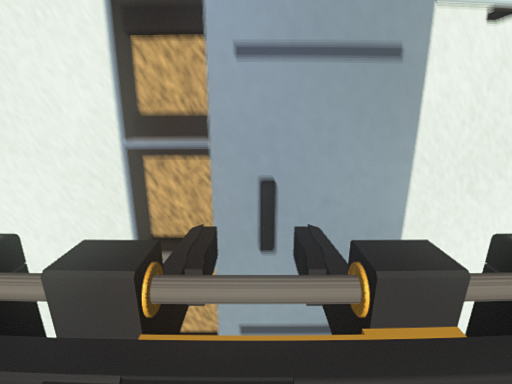

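The bar at (267,215) stands between the open fingers, at the height and size given, with cork rows showing at (170,75) and (180,195).

Call:
step_arm(
  motion=[
    {"dp": [-22, 11, 30], "twist": [0, 0, 0.006], "hand": 0.0},
    {"dp": [-22, 11, 80], "twist": [0, 0, 0.006], "hand": 0.0},
    {"dp": [-22, 11, 119], "twist": [0, 0, 0.006], "hand": 0.0},
    {"dp": [-22, 11, 119], "twist": [0, 0, 0.006], "hand": -1.0},
    {"dp": [-22, 11, 119], "twist": [0, 0, 0.006], "hand": -1.0},
  ],
  force=20,
)

```text
clock: 3.42
tool_pos: [0.5858, -0.0081, 0.0834]
eef_rot: [0.725, 0.688, 0.0, -0.0]
contact_force: [0.0, 0.3, 0.3]
opening: 0.29
finger_force: 0.0
```

Call:
step_arm(
  motion=[
    {"dp": [0, 0, 0], "twist": [0, 0, 0], "hand": -1.0},
    {"dp": [0, 15, 0], "twist": [0, 0, 0], "hand": -1.0},
    {"dp": [0, 35, 0], "twist": [0, 0, 0], "hand": -1.0},
    {"dp": [0, 55, 0], "twist": [0, 0, 0], "hand": -1.0},
    {"dp": [0, 70, 0], "twist": [0, 0, 0], "hand": -1.0},
  ],
)

```text
clock: 4.05
tool_pos: [0.6556, -0.0115, 0.0839]
eef_rot: [0.725, 0.689, -0.0, -0.001]
contact_force: [-2.9, 1.1, 1.8]
opening: 0.18
finger_force: 20.0
```

Run:
```python
from h import *
s=r.get_state(); print(s['tool_pos'],s['opening']*88)
d=snap('side');W=cloud(d); 
def edges(d):
    W=cloud(d); a=np.radians(-3.); ex=np.array([np.cos(a),np.sin(a)]); ey=np.array([-ex[1],ex[0]])
    B=W[...,:2]@ex; C=W[...,:2]@ey
    return B,C,W[...,2]
for n in('side','scene'):
    d=snap(n); B,C,Z=edges(d)
    m=(abs(Z-.05)<.004)&(abs(C)<.24)&(B>.36)&(B<.5); print(n,'near wall top x',np.percentile(B[m],[2,10,50,90,98]).round(3),m.sum())
    m=(abs(Z-.05)<.005)&(B>.45)&(B<.56)&(abs(C)<.25);
    h=np.histogram(C[m],np.arange(-.24,.25,.01)); print([(round(x,2),int(k)) for k,x in zip(*h) if k>3])
    m=(abs(Z-.057)<.004)&(abs(C)<.15)&(B>.45)&(B<.95); print('cover',np.percentile(B[m],[1,99]).round(3))
```

```text
[ 0.65559982 -0.01145564  0.08385295] 15.87894256286272
side near wall top x [0.44  0.441 0.446 0.489 0.498] 358
[(np.float64(-0.19), 113), (np.float64(-0.18), 14), (np.float64(-0.06), 36), (np.float64(-0.05), 69), (np.float64(0.08), 69), (np.float64(0.09), 13), (np.float64(0.21), 28), (np.float64(0.22), 43)]
cover [0.604 0.803]
scene near wall top x [0.437 0.439 0.442 0.479 0.495] 352
[(np.float64(-0.05), 33), (np.float64(0.08), 54), (np.float64(0.09), 33), (np.float64(0.22), 85)]
cover [0.602 0.802]
```

Call:
step_arm(
  motion=[
    {"dp": [0, 10, 0], "twist": [0, 0, 0], "hand": -1.0},
    {"dp": [0, 20, 0], "twist": [0, 0, 0], "hand": -1.0},
    {"dp": [0, 28, 0], "twist": [0, 0, 0], "hand": -1.0},
    {"dp": [0, 32, 0], "twist": [0, 0, 0], "hand": -1.0},
  ],
)

```text
clock: 4.7
tool_pos: [0.6887, -0.013, 0.0839]
eef_rot: [0.725, 0.688, 0.001, 0.0]
contact_force: [-1.0, 3.1, 7.2]
opening: 0.177
finger_force: 20.0
```

Call:
step_arm(
  motion=[
    {"dp": [0, 3, 0], "twist": [0, 0, 0], "hand": -1.0},
  ],
)

```text
clock: 4.82
tool_pos: [0.6915, -0.0131, 0.0838]
eef_rot: [0.725, 0.688, 0.001, -0.0]
contact_force: [-1.9, 2.4, 6.5]
opening: 0.176
finger_force: 20.0
```

Call:
step_arm(
  motion=[
    {"dp": [0, 3, 0], "twist": [0, 0, 0], "hand": -1.0},
  ],
)

```text
clock: 4.95
tool_pos: [0.6942, -0.0132, 0.0839]
eef_rot: [0.725, 0.688, 0.001, -0.0]
contact_force: [-7.3, 4.6, 9.6]
opening: 0.178
finger_force: 20.0
```

Call:
step_arm(
  motion=[
    {"dp": [0, 3, 0], "twist": [0, 0, 0], "hand": -1.0},
  ],
)

```text
clock: 5.08
tool_pos: [0.6943, -0.0133, 0.0838]
eef_rot: [0.725, 0.688, -0.002, -0.003]
contact_force: [-11.8, 3.3, 16.2]
opening: 0.181
finger_force: 20.0
```

The cover reached its stop at 0.694 and the force rose there. Next I release it, lift clear and look over the left mat.

Call:
step_arm(
  motion=[
    {"dp": [0, -3, 0], "twist": [0, 0, 0], "hand": -1.0},
    {"dp": [0, -3, 0], "twist": [0, 0, 0], "hand": 0.1},
    {"dp": [0, -3, 0], "twist": [0, 0, 0], "hand": 0.1},
    {"dp": [0, -3, -55], "twist": [0, 0, 0], "hand": 0.1},
    {"dp": [0, -3, -115], "twist": [0, 0, 0], "hand": 0.1},
  ],
)

```text
clock: 5.7
tool_pos: [0.6929, -0.0149, 0.1981]
eef_rot: [0.726, 0.688, -0.001, -0.001]
contact_force: [1.0, 0.7, 0.6]
opening: 0.548
finger_force: 0.0
```

Call:
step_arm(
  motion=[
    {"dp": [40, -30, -10], "twist": [0, 0, 0], "hand": 0.1},
    {"dp": [80, -60, -20], "twist": [0, 0, 0], "hand": 0.1},
    {"dp": [120, -90, -30], "twist": [0, 0, 0], "hand": 0.1},
    {"dp": [160, -115, -40], "twist": [0, 0, 0], "hand": 0.1},
    {"dp": [200, -145, -50], "twist": [0, 0, 0], "hand": 0.1},
  ],
)

```text
clock: 6.32
tool_pos: [0.559, 0.1939, 0.2485]
eef_rot: [0.726, 0.688, 0.0, 0.0]
contact_force: [-0.1, 0.3, 0.2]
opening: 0.548
finger_force: 0.0
```

Call:
step_arm(
  motion=[
    {"dp": [45, -35, 0], "twist": [0, 0, 0], "hand": 0.1},
    {"dp": [90, -65, 0], "twist": [0, 0, 0], "hand": 0.1},
    {"dp": [100, -75, 0], "twist": [0, 0, 0], "hand": 0.1},
    {"dp": [100, -75, 0], "twist": [0, 0, 0], "hand": 0.1},
  ],
)

```text
clock: 6.82
tool_pos: [0.4894, 0.2971, 0.2482]
eef_rot: [0.725, 0.689, -0.0, 0.0]
contact_force: [-0.5, -0.7, 0.5]
opening: 0.55
finger_force: 0.0
```

Run:
```python
from cases import *
d=snap('wrist'); save(d,'w2'); print(d['fx'],d['M'].round(3).tolist())
for n in('wrist','scene','side'):
    if n!='wrist': d=snap(n)
    print(n)
    for o in cases(d):
        if 300<o[0]<700 and abs(o[1])<500: print(np.round(o[:7],1),pix(d,np.array([o[0],o[1],o[5]])/1000))
s=r.get_state();print(s['tool_pos'])
```

```text
277.2864157269656 [[0.999, -0.049, -0.014, 0.494], [-0.051, -0.96, -0.275, 0.367], [0.0, 0.275, -0.961, 0.372], [0.0, 0.0, 0.0, 1.0]]
wrist
[ 610.1  336.9   58.4   27.2  -83.7   28.8 1181. ] [352. 134.]
[ 465.4  324.4   84.1   25.1   89.2   28.8 1479. ] [234. 150.]
[ 382.5  312.9  106.2   26.2  -88.7   28.7 1965. ] [169. 163.]
[ 533.8  317.6   84.5   25.9  -87.3   28.7 1458. ] [289. 153.]
scene
[ 380.5 -326.4   55.2   27.5  -87.2   29.5  152. ] [231. 109.]
[ 521.7 -451.6   58.    23.9   33.8   25.9  136. ] [173. 113.]
[ 461.  -309.3   84.2   27.6  -82.6   29.5  220. ] [217. 125.]
[ 623.9 -477.    54.2   25.5  -72.1   25.9  150. ] [143. 125.]
[ 534.6 -324.6   58.6   26.3  -84.8   30.3  169. ] [196. 134.]
[383.2 318.2 102.   30.3  89.7  28.2 434. ] [398. 226.]
[464.3 329.3  79.3  28.3  89.3  28.4 369. ] [384. 247.]
[533.1 321.2  82.5  30.  -85.4  28.8 393. ] [365. 262.]
[610.5 340.5  57.2  26.4 -83.4  28.8 305. ] [353. 287.]
side
[611.1 329.9  53.   25.  -84.9  28.8  87. ] [223. 154.]
[534.1 309.9  81.   26.  -89.   29.2 121. ] [204. 159.]
[463.6 319.2  82.2  28.5  88.8  28.9 128. ] [183. 161.]
[380.6 309.9 103.6  26.3 -88.6  29.1 149. ] [160. 166.]
[ 535.3 -333.2   57.7   27.4  -87.2   27.9  311. ] [283. 274.]
[ 462.4 -318.5   82.4   26.8  -82.7   28.   432. ] [251. 278.]
[ 381.6 -335.3   57.2   29.   -88.8   27.6  336. ] [218. 293.]
[ 625.5 -484.5   56.    28.   -71.8   25.4  401. ] [357. 312.]
[ 524.4 -459.6   61.2   23.6   32.9   25.1  377. ] [306. 317.]
[0.49115917 0.29464607 0.24830515]
```

View pics/w2.png

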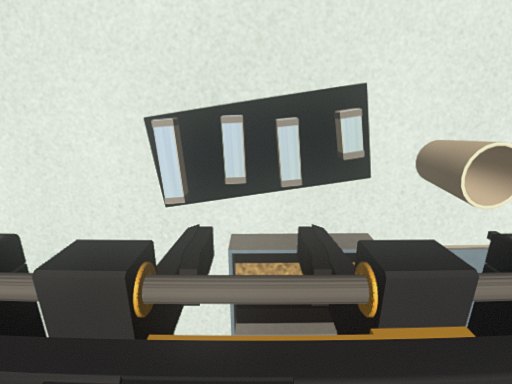

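The four left-mat cases are at (170,162) long, (233,150) medium, (289,152) medium and (350,134) short; their lengths come out right. The beaker is close to the short case at (490,175), so I grip that case 14 mm off-centre, away from it.

```bash
cat > seq.py <<'E'
from h import *
import sys
EX=np.array([.9986,-.0523]); EY=np.array([.0523,.9986]); BC=np.array([.5387,-.0107])
BAY={'s':.135,'m':0,'l':-.135}
def pose(x,y,z,yaw):
    a=np.radians(yaw); yy=np.array([np.cos(a),np.sin(a),0]); zz=np.array([0,0,-1.])
    M=np.eye(4); M[:3,:3]=np.c_[np.cross(yy,zz),yy,zz]; M[:3,3]=x,y,z; return M
def rel(A,B,t):
    dp=A[:3,:3].T@(B[:3,3]-A[:3,3])*1000; tw=R.from_matrix(A[:3,:3].T@B[:3,:3]).as_rotvec()
    print(t,'dp',dp.round(1).tolist(),'tw',tw.round(3).tolist(),'d',np.linalg.norm(dp).round())
def cur():
    s=r.get_state(); return T(s['tool_pos'],s['eef_rot'])
def pick(x,y,yaw,z=.12):   # mm, deg
    rel(cur(),pose(x/1e3,y/1e3,z,yaw),'to hover'); print('descend',(z-.028)*1000)
def place(row,bx,off=0,z=.12):
    p=BC+EX*bx/1e3+EY*(BAY[row]+off/1e3); C=cur()
    rel(C,pose(p[0],p[1],z,-3),'to place'); print('descend',(z-.035)*1000)
E
python3 - <<'E'
from seq import *
pick(604,350,6.3)
E
```

```text
to hover dp [61.8, 109.4, 128.3] tw [0.001, 0.002, -0.166] d 180.0
descend 92.0
```

Call:
step_arm(
  motion=[
    {"dp": [21, 37, 43], "twist": [0, 0, -0.083], "hand": 0.2},
    {"dp": [42, 74, 86], "twist": [0, 0, -0.166], "hand": 0.2},
    {"dp": [62, 109, 128], "twist": [0, 0, -0.166], "hand": 0.2},
    {"dp": [62, 109, 128], "twist": [0, 0, -0.166], "hand": 0.2},
  ],
  force=30,
)

```text
clock: 7.48
tool_pos: [0.6023, 0.3499, 0.1143]
eef_rot: [0.667, 0.745, -0.004, -0.0]
contact_force: [-0.7, -0.9, 0.2]
opening: 0.599
finger_force: 0.0
```

Call:
step_arm(
  motion=[
    {"dp": [0, 0, 45], "twist": [0, 0, 0], "hand": 0.2},
    {"dp": [0, 0, 80], "twist": [0, 0, 0], "hand": 0.2},
    {"dp": [0, 0, 92], "twist": [0, 0, 0], "hand": 0.2},
    {"dp": [0, 0, 92], "twist": [0, 0, 0], "hand": -1},
    {"dp": [0, 0, 92], "twist": [0, 0, 0], "hand": -1},
  ],
)

```text
clock: 8.1
tool_pos: [0.6031, 0.3537, 0.0306]
eef_rot: [0.666, 0.746, 0.002, 0.001]
contact_force: [1.4, -0.0, -0.6]
opening: 0.396
finger_force: 0.1
```

Call:
step_arm(
  motion=[
    {"dp": [0, 0, 0], "twist": [0, 0, 0], "hand": -1},
    {"dp": [0, 0, 0], "twist": [0, 0, 0], "hand": -1},
    {"dp": [0, 0, -30], "twist": [0, 0, 0], "hand": -1},
    {"dp": [0, 0, -80], "twist": [0, 0, 0], "hand": -1},
    {"dp": [0, 0, -92], "twist": [0, 0, 0], "hand": -1},
  ],
)

```text
clock: 8.72
tool_pos: [0.6035, 0.3543, 0.1241]
eef_rot: [0.666, 0.746, 0.003, 0.001]
contact_force: [0.1, -0.0, -1.3]
opening: 0.294
finger_force: 29.4
```

Run:
```python
from seq import *
place('s',56,13.7)
```

```text
to place dp [-217.9, -26.0, 3.4] tw [0.005, -0.003, 0.166] d 220.0
descend 84.99999999999999
```

Grip holds at 26 mm opening. The measured pick pose was about 4 mm further in y, so I correct the offset.

Call:
step_arm(
  motion=[
    {"dp": [-53, -6, 2], "twist": [0, 0, 0.08], "hand": -1},
    {"dp": [-106, -13, 3], "twist": [0, 0, 0.166], "hand": -1},
    {"dp": [-160, -20, 4], "twist": [0, 0, 0.166], "hand": -1},
    {"dp": [-214, -26, 4], "twist": [0, 0, 0.166], "hand": -1},
    {"dp": [-214, -26, 4], "twist": [0, 0, 0.166], "hand": -1},
  ],
)

```text
clock: 9.35
tool_pos: [0.5997, 0.1297, 0.1156]
eef_rot: [0.729, 0.685, -0.003, 0.001]
contact_force: [-0.2, 0.9, -1.0]
opening: 0.293
finger_force: 29.4
```

Run:
```python
from seq import *
d=snap('wrist'); save(d,'w3')
place('s',56,17.7); s=r.get_state(); print(s['tool_pos'],s['opening'],s['clock'])
W=cloud(d); Q=(W[...,:2]-BC); B=Q@EX; C=Q@EY; Z=W[...,2]
hsv=cv2.cvtColor(d['pixels'],cv2.COLOR_RGB2HSV)
m=(hsv[...,1]>90)&(hsv[...,0]<25)&(Z<.02)&(C>0)
print('cork B',np.percentile(B[m],[1,99]),'C',np.percentile(C[m],[1,99]),'z',np.median(Z[m]))
m=(abs(Z-.05)<.004)&(B<.09)&(B>-.06); h=np.histogram(C[m],np.arange(-.25,.25,.005)); print([(round(float(x),3),int(k)) for k,x in zip(*h) if k>30])
m=(abs(Z-.05)<.004)&(B<-.06)&(C>.09)&(C<.18); print('near wall B',np.percentile(B[m],[2,50,98]))
```

```text
to place dp [4.9, 2.6, -4.3] tw [-0.002, 0.002, -0.005] d 7.0
descend 84.99999999999999
[0.59969356 0.13413272 0.11571593] 0.29462478837516065 9.4
cork B [-0.09227075  0.09236896] C [0.00420607 0.17149929] z 0.008742230793022915
[(0.2, 812), (0.205, 923)]
near wall B [-0.10011699 -0.09598119 -0.09395219]
```

View pics/w3.png

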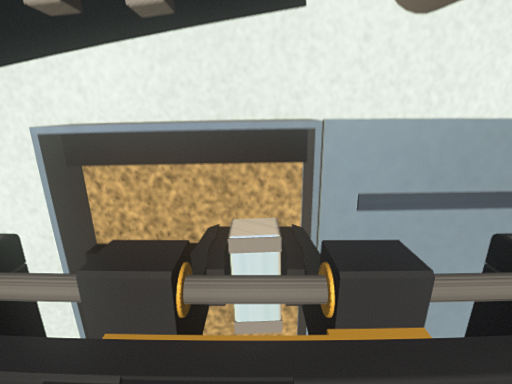

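The held short case at (256,275) hangs over the short row; the cork spans (85..303, 165..), and the box frame agrees with my estimate. I'll measure where the case sits in the hand.

```bash
cat >> seq.py <<'E'
def held():
    d=snap('wrist'); s=r.get_state(); W=cloud(d); z0=s['tool_pos'][2]
    V=d['pixels'].astype(int); t=np.array(s['tool_pos'])
    Q=W[...,:2]-t[:2]; M=cur(); tx=Q@M[:2,0]; ty=Q@M[:2,1]; Z=W[...,2]-z0
    m=(abs(ty)<.0115)&(abs(tx)<.09)&(Z<.012)&(Z>-.012)
    m[:,:200]=0; m[:,312:]=0
    top=m&(Z>np.nanpercentile(Z[m],85)-.004)
    print('held: end tool-x %.1f  top z rel %.1f n %d'%(np.percentile(tx[top],99)*1e3,np.median(Z[top])*1e3,top.sum()),'ty',np.percentile(ty[top],[2,98])*1e3)
    b=(t[:2]-BC); e=b+M[:2,0]*np.percentile(tx[top],99); print('tool box',(b@EX*1e3).round(1),(b@EY*1e3).round(1),'end box y',(e@EY*1e3).round(1),'z',z0.round(4),'t',s['clock'],'open',s['opening']*88)
E
python3 - <<'E'
from seq import *
held(); held()
place('s',56,17.7)
E
```

```text
held: end tool-x 9.5  top z rel -1.7 n 3087 ty [-10.77412883  11.05620181]
tool box 53.1 150.8 end box y 160.3 z 0.1158 t 9.45 open 26.066498686506144
held: end tool-x 10.8  top z rel -1.7 n 3086 ty [-10.71276406  11.031987  ]
tool box 53.0 152.5 end box y 163.3 z 0.1158 t 9.5 open 26.006083601667157
to place dp [0.2, 3.0, -4.2] tw [-0.001, -0.001, 0.001] d 5.0
descend 84.99999999999999
```

Call:
step_arm(
  motion=[
    {"dp": [1, 1, 40], "twist": [0, 0, 0], "hand": -1},
    {"dp": [1, 1, 70], "twist": [0, 0, 0], "hand": -1},
    {"dp": [1, 1, 78], "twist": [0, 0, 0], "hand": -1},
    {"dp": [1, 1, 78], "twist": [0, 0, 0], "hand": -1},
    {"dp": [1, 1, 78], "twist": [0, 0, 0], "hand": -0.23},
  ],
)

```text
clock: 10.12
tool_pos: [0.602, 0.1394, 0.0393]
eef_rot: [0.725, 0.689, 0.001, 0.0]
contact_force: [0.4, 0.4, -0.1]
opening: 0.371
finger_force: 0.0
```

Call:
step_arm(
  motion=[
    {"dp": [0, 0, 0], "twist": [0, 0, 0], "hand": -0.23},
    {"dp": [0, 0, -25], "twist": [0, 0, 0], "hand": -0.23},
    {"dp": [0, 0, -60], "twist": [0, 0, 0], "hand": 0},
    {"dp": [0, 0, -83], "twist": [0, 0, 0], "hand": 0.1},
  ],
)

```text
clock: 10.62
tool_pos: [0.602, 0.1387, 0.1235]
eef_rot: [0.726, 0.688, 0.001, 0.001]
contact_force: [-0.1, 0.1, 0.0]
opening: 0.548
finger_force: 0.0
```

```bash
cat >> seq.py <<'E'
def inbox():   # cases lying in box, from scene camera
    d=snap('scene'); W=cloud(d); Q=W[...,:2]-BC; B=Q@EX; C=Q@EY; Z=W[...,2]
    m=(abs(B)<.093)&(abs(C)<.2)&(Z>.026)&(Z<.043)&(np.abs(np.abs(C)-.0675)>.007)
    k,l,st,_=cv2.connectedComponentsWithStats(cv2.morphologyEx(m.astype(np.uint8),cv2.MORPH_OPEN,np.ones((3,3),np.uint8)))
    for i in range(1,k):
        if st[i,4]>40:
            q=l==i; print('box',np.percentile(B[q],[2,98]).round(3),np.percentile(C[q],[2,98]).round(3),'z',np.percentile(Z[q],[10,50,90]).round(4))
def mats(n='scene'):
    from cases import cases
    d=snap(n)
    for o in cases(d):
        if 330<o[0]<700 and abs(o[1])<440: print(n,np.round(o[:7],1))
E
python3 - <<'E'
from seq import *
inbox(); mats(); pick(533.8,317.6,2.7)
E
```

```text
box [-0.01   0.062] [-0.199 -0.191] z [0.0273 0.0333 0.0402]
box [-0.035  0.009] [-0.059 -0.046] z [0.0268 0.0285 0.0327]
box [0.044 0.07 ] [0.131 0.168] z [0.0308 0.0341 0.0369]
scene [ 382.1 -327.6   58.    28.9  -85.    29.4  149. ]
scene [ 460.6 -311.1   81.9   27.9  -82.    29.2  227. ]
scene [ 535.2 -324.4   60.5   27.9  -83.4   29.9  161. ]
scene [382.2 318.2 102.5  28.2 -88.8  28.1 430. ]
scene [464.6 329.4  80.8  28.   88.8  28.6 377. ]
scene [533.  321.3  82.2  29.9 -86.6  28.6 396. ]
to hover dp [174.7, -78.8, 4.3] tw [0.006, -0.002, -0.1] d 192.0
descend 92.0
```

Call:
step_arm(
  motion=[
    {"dp": [45, -20, 4], "twist": [0, 0, -0.05], "hand": 0.1},
    {"dp": [90, -40, 4], "twist": [0, 0, -0.1], "hand": 0.1},
    {"dp": [135, -60, 4], "twist": [0, 0, -0.1], "hand": 0.1},
    {"dp": [175, -79, 4], "twist": [0, 0, -0.1], "hand": 0.1},
    {"dp": [175, -79, 4], "twist": [0, 0, -0.1], "hand": 0.1},
  ],
)

```text
clock: 11.35
tool_pos: [0.5283, 0.3229, 0.1164]
eef_rot: [0.687, 0.726, 0.0, -0.002]
contact_force: [-0.3, -0.2, -0.4]
opening: 0.551
finger_force: 0.0
```

Call:
step_arm(
  motion=[
    {"dp": [0, 0, 45], "twist": [0, 0, 0], "hand": 0.1},
    {"dp": [0, 0, 80], "twist": [0, 0, 0], "hand": 0.1},
    {"dp": [0, 0, 92], "twist": [0, 0, 0], "hand": 0.1},
    {"dp": [0, 0, 92], "twist": [0, 0, 0], "hand": -1},
    {"dp": [0, 0, 92], "twist": [0, 0, 0], "hand": -1},
  ],
)

```text
clock: 11.98
tool_pos: [0.5322, 0.3168, 0.0258]
eef_rot: [0.69, 0.723, 0.0, 0.0]
contact_force: [-0.7, 0.6, 0.5]
opening: 0.344
finger_force: 0.0
```

Call:
step_arm(
  motion=[
    {"dp": [0, 0, 0], "twist": [0, 0, 0], "hand": -1},
    {"dp": [0, 0, 0], "twist": [0, 0, 0], "hand": -1},
    {"dp": [0, 0, -30], "twist": [0, 0, 0], "hand": -1},
    {"dp": [0, 0, -80], "twist": [0, 0, 0], "hand": -1},
    {"dp": [0, 0, -92], "twist": [0, 0, 0], "hand": -1},
  ],
)

```text
clock: 12.6
tool_pos: [0.5328, 0.3185, 0.12]
eef_rot: [0.69, 0.724, 0.002, 0.0]
contact_force: [-0.5, 0.2, -1.3]
opening: 0.296
finger_force: 30.0
```

Run:
```python
from seq import *
held(); place('m',40,0)
```

```text
held: end tool-x 43.1  top z rel 3.1 n 6051 ty [-11.02637306  11.03556595]
tool box -23.4 328.3 end box y 371.2 z 0.12 t 12.65 open 25.122832755739182
to place dp [-333.0, 30.3, -0.7] tw [0.003, -0.003, 0.1] d 334.0
descend 84.99999999999999
```

Call:
step_arm(
  motion=[
    {"dp": [-40, 0, 0], "twist": [0, 0, 0], "hand": -1},
    {"dp": [-90, 0, 0], "twist": [0, 0, 0], "hand": -1},
    {"dp": [-140, 0, 0], "twist": [0, 0, 0], "hand": -1},
    {"dp": [-190, 0, 0], "twist": [0, 0, 0], "hand": -1},
    {"dp": [-230, 0, 0], "twist": [0, 0, 0], "hand": -1},
  ],
)

```text
clock: 13.28
tool_pos: [0.5412, 0.0852, 0.1158]
eef_rot: [0.691, 0.723, -0.001, -0.001]
contact_force: [0.6, 0.8, -1.0]
opening: 0.29
finger_force: 30.0
```

Call:
step_arm(
  motion=[
    {"dp": [-40, 10, 0], "twist": [0, 0, 0.05], "hand": -1},
    {"dp": [-75, 20, 0], "twist": [0, 0, 0.1], "hand": -1},
    {"dp": [-103, 30, 0], "twist": [0, 0, 0.1], "hand": -1},
    {"dp": [-103, 30, 0], "twist": [0, 0, 0.1], "hand": -1},
    {"dp": [-103, 30, 0], "twist": [0, 0, 0.1], "hand": -1},
  ],
)

```text
clock: 13.9
tool_pos: [0.5761, -0.0123, 0.1162]
eef_rot: [0.725, 0.689, -0.0, -0.001]
contact_force: [-0.3, 0.5, -1.0]
opening: 0.295
finger_force: 30.0
```

Run:
```python
from seq import *
held(); place('m',40,0)
```

```text
held: end tool-x 42.6  top z rel 2.9 n 6071 ty [-11.00348021  11.03901148]
tool box 37.5 0.8 end box y 43.5 z 0.1165 t 13.95 open 25.62965039394872
to place dp [-0.8, 2.5, -3.6] tw [-0.002, -0.001, 0.002] d 4.0
descend 84.99999999999999
```

Call:
step_arm(
  motion=[
    {"dp": [-1, 2, 40], "twist": [0, 0, 0], "hand": -1},
    {"dp": [-1, 2, 70], "twist": [0, 0, 0], "hand": -1},
    {"dp": [-1, 2, 83], "twist": [0, 0, 0], "hand": -1},
    {"dp": [-1, 2, 83], "twist": [0, 0, 0], "hand": -1},
    {"dp": [-1, 2, 83], "twist": [0, 0, 0], "hand": -0.23},
  ],
)

```text
clock: 14.58
tool_pos: [0.5799, -0.0144, 0.0354]
eef_rot: [0.725, 0.688, 0.001, 0.001]
contact_force: [0.3, 0.9, 0.0]
opening: 0.375
finger_force: 0.0
```

Call:
step_arm(
  motion=[
    {"dp": [0, 0, 0], "twist": [0, 0, 0], "hand": -0.23},
    {"dp": [0, 0, -25], "twist": [0, 0, 0], "hand": -0.23},
    {"dp": [0, 0, -60], "twist": [0, 0, 0], "hand": 0},
    {"dp": [0, 0, -87], "twist": [0, 0, 0], "hand": 0.1},
  ],
)

```text
clock: 15.08
tool_pos: [0.5797, -0.0149, 0.1234]
eef_rot: [0.725, 0.688, 0.001, 0.001]
contact_force: [0.9, 0.1, -0.3]
opening: 0.551
finger_force: 0.0
```

Run:
```python
from seq import *
inbox(); mats(); pick(465.4,324.4,-.8)
```

```text
box [-0.067  0.031] [-0.199 -0.191] z [0.028  0.0338 0.0401]
box [0.027 0.053] [-0.04   0.044] z [0.0287 0.0349 0.038 ]
box [-0.091 -0.064] [0.076 0.097] z [0.0267 0.0294 0.0315]
box [0.044 0.07 ] [0.11  0.169] z [0.0295 0.0334 0.0367]
scene [ 381.  -326.7   58.1   29.    89.7   29.7  149. ]
scene [ 460.9 -311.5   81.8   27.6  -85.    29.5  224. ]
scene [ 534.3 -323.9   59.2   28.7  -84.8   29.8  170. ]
scene [382.6 318.1 102.2  28.1 -88.8  28.2 437. ]
scene [465.1 329.2  80.2  30.1  87.1  28.6 377. ]
to hover dp [332.7, -133.8, 4.1] tw [0.007, -0.0, -0.039] d 359.0
descend 92.0
```

Call:
step_arm(
  motion=[
    {"dp": [50, -20, 0], "twist": [0, 0, 0], "hand": 0.1},
    {"dp": [100, -40, 0], "twist": [0, 0, 0], "hand": 0.1},
    {"dp": [150, -60, 0], "twist": [0, 0, 0], "hand": 0.1},
    {"dp": [200, -80, 0], "twist": [0, 0, 0], "hand": 0.1},
  ],
)

```text
clock: 15.68
tool_pos: [0.509, 0.1906, 0.1211]
eef_rot: [0.725, 0.688, 0.0, -0.0]
contact_force: [0.4, 0.2, -0.3]
opening: 0.55
finger_force: 0.0
```

Call:
step_arm(
  motion=[
    {"dp": [50, -20, 4], "twist": [0, 0, -0.039], "hand": 0.1},
    {"dp": [100, -40, 4], "twist": [0, 0, -0.039], "hand": 0.1},
    {"dp": [133, -54, 4], "twist": [0, 0, -0.039], "hand": 0.1},
    {"dp": [133, -54, 4], "twist": [0, 0, -0.039], "hand": 0.1},
  ],
)

```text
clock: 16.18
tool_pos: [0.4607, 0.3287, 0.1169]
eef_rot: [0.71, 0.705, 0.0, -0.001]
contact_force: [0.0, -0.4, -0.6]
opening: 0.55
finger_force: 0.0
```

Call:
step_arm(
  motion=[
    {"dp": [0, 0, 45], "twist": [0, 0, 0], "hand": 0.1},
    {"dp": [0, 0, 80], "twist": [0, 0, 0], "hand": 0.1},
    {"dp": [0, 0, 91], "twist": [0, 0, 0], "hand": 0.1},
    {"dp": [0, 0, 91], "twist": [0, 0, 0], "hand": -1},
    {"dp": [0, 0, 91], "twist": [0, 0, 0], "hand": -1},
  ],
)

```text
clock: 16.8
tool_pos: [0.4637, 0.3242, 0.027]
eef_rot: [0.712, 0.702, 0.0, 0.0]
contact_force: [-0.5, 0.4, -0.3]
opening: 0.346
finger_force: 0.0
```

Call:
step_arm(
  motion=[
    {"dp": [0, 0, 0], "twist": [0, 0, 0], "hand": -1},
    {"dp": [0, 0, 0], "twist": [0, 0, 0], "hand": -1},
    {"dp": [0, 0, -30], "twist": [0, 0, 0], "hand": -1},
    {"dp": [0, 0, -80], "twist": [0, 0, 0], "hand": -1},
    {"dp": [0, 0, -92], "twist": [0, 0, 0], "hand": -1},
  ],
)

```text
clock: 17.42
tool_pos: [0.4639, 0.3257, 0.1208]
eef_rot: [0.712, 0.702, 0.002, 0.0]
contact_force: [0.3, 0.6, -1.5]
opening: 0.291
finger_force: 30.0
```

Run:
```python
from seq import *
held(); place('m',-8,0)
```

```text
held: end tool-x 42.8  top z rel 1.8 n 5944 ty [-11.02105828  11.04796457]
tool box -92.4 332.0 end box y 374.8 z 0.1208 t 17.475 open 25.36124909103581
to place dp [-335.1, 71.4, 0.1] tw [0.003, -0.003, 0.039] d 343.0
descend 84.99999999999999
```

Call:
step_arm(
  motion=[
    {"dp": [-45, 10, 0], "twist": [0, 0, 0], "hand": -1},
    {"dp": [-90, 20, 0], "twist": [0, 0, 0], "hand": -1},
    {"dp": [-140, 30, 0], "twist": [0, 0, 0], "hand": -1},
    {"dp": [-190, 40, 0], "twist": [0, 0, 0], "hand": -1},
    {"dp": [-220, 46, 0], "twist": [0, 0, 0], "hand": -1},
  ],
)

```text
clock: 18.1
tool_pos: [0.5052, 0.1008, 0.1169]
eef_rot: [0.713, 0.701, -0.002, -0.0]
contact_force: [0.0, 0.3, -1.3]
opening: 0.29
finger_force: 30.0
```

Call:
step_arm(
  motion=[
    {"dp": [-40, 9, 0], "twist": [0, 0, 0.039], "hand": -1},
    {"dp": [-80, 18, 0], "twist": [0, 0, 0.039], "hand": -1},
    {"dp": [-114, 25, 0], "twist": [0, 0, 0.039], "hand": -1},
    {"dp": [-114, 25, 0], "twist": [0, 0, 0.039], "hand": -1},
    {"dp": [-114, 25, 0], "twist": [0, 0, 0.039], "hand": -1},
  ],
)

```text
clock: 18.73
tool_pos: [0.5285, -0.0089, 0.1174]
eef_rot: [0.725, 0.689, -0.0, -0.001]
contact_force: [-0.5, 0.2, -1.8]
opening: 0.295
finger_force: 30.0
```

Run:
```python
from seq import *
held(); place('m',-9,0)
```

```text
held: end tool-x 42.2  top z rel 1.6 n 5943 ty [-11.00996672  11.01352702]
tool box -10.2 1.8 end box y 44.0 z 0.1176 t 18.775 open 25.532242934482156
to place dp [-1.8, 1.1, -2.5] tw [-0.002, -0.001, 0.002] d 3.0
descend 84.99999999999999
```

Then release, lift, and take the long case, which lies at (382.5, 312.9).

Call:
step_arm(
  motion=[
    {"dp": [-2, 1, 40], "twist": [0, 0, 0], "hand": -1},
    {"dp": [-2, 1, 70], "twist": [0, 0, 0], "hand": -1},
    {"dp": [-2, 1, 83], "twist": [0, 0, 0], "hand": -1},
    {"dp": [-2, 1, 83], "twist": [0, 0, 0], "hand": -1},
    {"dp": [-2, 1, 83], "twist": [0, 0, 0], "hand": -0.28},
  ],
)

```text
clock: 19.4
tool_pos: [0.5308, -0.0118, 0.0362]
eef_rot: [0.725, 0.688, 0.001, 0.0]
contact_force: [-0.6, 0.2, 0.3]
opening: 0.358
finger_force: 0.0
```

Call:
step_arm(
  motion=[
    {"dp": [0, 0, 0], "twist": [0, 0, 0], "hand": -0.28},
    {"dp": [0, 0, -25], "twist": [0, 0, 0], "hand": -0.28},
    {"dp": [0, 0, -60], "twist": [0, 0, 0], "hand": 0},
    {"dp": [0, 0, -86], "twist": [0, 0, 0], "hand": 0.1},
  ],
)

```text
clock: 19.9
tool_pos: [0.5307, -0.0123, 0.1233]
eef_rot: [0.726, 0.688, 0.001, 0.001]
contact_force: [-0.6, -0.1, -0.3]
opening: 0.54
finger_force: 0.0
```

Run:
```python
from seq import *
inbox(); mats(); pick(382.5,312.9,1.3)
```

```text
box [0.04  0.081] [-0.2   -0.192] z [0.0279 0.0344 0.04  ]
box [-0.023  0.004] [-0.039  0.043] z [0.0312 0.0349 0.0386]
box [0.026 0.053] [-0.056  0.043] z [0.0297 0.0349 0.0386]
box [-0.092 -0.051] [0.075 0.097] z [0.0267 0.0292 0.032 ]
box [0.044 0.07 ] [0.111 0.168] z [0.0305 0.0342 0.0372]
scene [ 383.4 -326.3   54.    32.4  -86.    29.   154. ]
scene [ 462.1 -310.1   80.2   30.   -81.2   29.8  227. ]
scene [ 534.5 -325.5   57.9   29.5  -86.    28.9  167. ]
scene [382.4 318.4 102.2  29.5 -88.5  28.6 439. ]
to hover dp [316.8, -166.6, 3.6] tw [0.006, -0.0, -0.076] d 358.0
descend 92.0
```

Call:
step_arm(
  motion=[
    {"dp": [50, -26, 0], "twist": [0, 0, 0], "hand": 0.1},
    {"dp": [100, -52, 0], "twist": [0, 0, 0], "hand": 0.1},
    {"dp": [150, -78, 0], "twist": [0, 0, 0], "hand": 0.1},
    {"dp": [190, -100, 0], "twist": [0, 0, 0], "hand": 0.1},
  ],
)

```text
clock: 20.5
tool_pos: [0.4391, 0.1849, 0.1211]
eef_rot: [0.725, 0.689, 0.0, -0.0]
contact_force: [0.7, 0.8, 1.0]
opening: 0.547
finger_force: 0.0
```

Call:
step_arm(
  motion=[
    {"dp": [50, -26, 3], "twist": [0, 0, -0.04], "hand": 0.1},
    {"dp": [100, -52, 3], "twist": [0, 0, -0.076], "hand": 0.1},
    {"dp": [127, -66, 3], "twist": [0, 0, -0.076], "hand": 0.1},
    {"dp": [127, -66, 3], "twist": [0, 0, -0.076], "hand": 0.1},
  ],
)

```text
clock: 21.0
tool_pos: [0.3795, 0.3158, 0.118]
eef_rot: [0.697, 0.717, 0.0, -0.001]
contact_force: [-0.3, -0.1, 0.3]
opening: 0.55
finger_force: 0.0
```

Call:
step_arm(
  motion=[
    {"dp": [0, 0, 45], "twist": [0, 0, 0], "hand": 0.1},
    {"dp": [0, 0, 80], "twist": [0, 0, 0], "hand": 0.1},
    {"dp": [0, 0, 91], "twist": [0, 0, 0], "hand": 0.1},
    {"dp": [0, 0, 91], "twist": [0, 0, 0], "hand": -1},
    {"dp": [0, 0, 91], "twist": [0, 0, 0], "hand": -1},
  ],
)

```text
clock: 21.62
tool_pos: [0.3818, 0.3127, 0.0281]
eef_rot: [0.699, 0.715, 0.001, 0.0]
contact_force: [-1.3, -0.6, 1.1]
opening: 0.349
finger_force: 0.0
```

Call:
step_arm(
  motion=[
    {"dp": [0, 0, 0], "twist": [0, 0, 0], "hand": -1},
    {"dp": [0, 0, 0], "twist": [0, 0, 0], "hand": -1},
    {"dp": [0, 0, -30], "twist": [0, 0, 0], "hand": -1},
    {"dp": [0, 0, -80], "twist": [0, 0, 0], "hand": -1},
    {"dp": [0, 0, -92], "twist": [0, 0, 0], "hand": -1},
  ],
)

```text
clock: 22.25
tool_pos: [0.3819, 0.314, 0.1216]
eef_rot: [0.699, 0.715, 0.002, 0.0]
contact_force: [0.4, -0.4, -1.4]
opening: 0.291
finger_force: 30.0
```

Run:
```python
from seq import *
held(); place('l',0,0)
```

```text
held: end tool-x 54.4  top z rel 0.6 n 7475 ty [-11.01065883  11.03905786]
tool box -173.6 316.0 end box y 370.2 z 0.1217 t 22.3 open 25.848397075757884
to place dp [-462.9, 138.8, 0.8] tw [0.003, -0.003, 0.076] d 483.0
descend 84.99999999999999
```

Call:
step_arm(
  motion=[
    {"dp": [-40, 12, 0], "twist": [0, 0, 0], "hand": -1},
    {"dp": [-90, 27, 0], "twist": [0, 0, 0], "hand": -1},
    {"dp": [-140, 42, 0], "twist": [0, 0, 0], "hand": -1},
    {"dp": [-190, 57, 0], "twist": [0, 0, 0], "hand": -1},
    {"dp": [-240, 72, 0], "twist": [0, 0, 0], "hand": -1},
  ],
)

```text
clock: 22.92
tool_pos: [0.4585, 0.0734, 0.1181]
eef_rot: [0.699, 0.716, -0.001, -0.001]
contact_force: [0.7, 0.3, -2.3]
opening: 0.294
finger_force: 30.0
```

Call:
step_arm(
  motion=[
    {"dp": [-50, 15, 0], "twist": [0, 0, 0.04], "hand": -1},
    {"dp": [-100, 30, 0], "twist": [0, 0, 0.076], "hand": -1},
    {"dp": [-150, 45, 0], "twist": [0, 0, 0.076], "hand": -1},
    {"dp": [-195, 59, 0], "twist": [0, 0, 0.076], "hand": -1},
    {"dp": [-223, 67, 0], "twist": [0, 0, 0.076], "hand": -1},
  ],
)

```text
clock: 23.55
tool_pos: [0.5306, -0.1493, 0.1178]
eef_rot: [0.726, 0.687, -0.001, -0.0]
contact_force: [-0.4, 1.0, -1.4]
opening: 0.291
finger_force: 30.0
```

Call:
step_arm(
  motion=[
    {"dp": [0, 0, 0], "twist": [0, 0, 0], "hand": -1},
    {"dp": [0, 0, 0], "twist": [0, 0, 0], "hand": -1},
  ],
)

```text
clock: 23.8
tool_pos: [0.5301, -0.145, 0.1182]
eef_rot: [0.725, 0.689, -0.0, -0.001]
contact_force: [1.1, -0.1, -1.4]
opening: 0.296
finger_force: 30.0
```

Run:
```python
from seq import *
held(); place('l',0,0)
```

```text
held: end tool-x 53.9  top z rel 0.4 n 7454 ty [-10.99159562  11.04554081]
tool box -1.5 -134.0 end box y -80.1 z 0.1185 t 23.85 open 25.549129826435063
to place dp [-1.0, 1.5, -1.5] tw [-0.002, -0.002, 0.002] d 2.0
descend 84.99999999999999
```

Call:
step_arm(
  motion=[
    {"dp": [-1, 1, 40], "twist": [0, 0, 0], "hand": -1},
    {"dp": [-1, 1, 70], "twist": [0, 0, 0], "hand": -1},
    {"dp": [-1, 1, 83], "twist": [0, 0, 0], "hand": -1},
    {"dp": [-1, 1, 83], "twist": [0, 0, 0], "hand": -1},
    {"dp": [-1, 1, 83], "twist": [0, 0, 0], "hand": -0.23},
  ],
)

```text
clock: 24.48
tool_pos: [0.5326, -0.1473, 0.0372]
eef_rot: [0.725, 0.689, 0.001, 0.001]
contact_force: [1.3, 0.5, 0.2]
opening: 0.372
finger_force: 0.0
```

Call:
step_arm(
  motion=[
    {"dp": [0, 0, 0], "twist": [0, 0, 0], "hand": -0.23},
    {"dp": [0, 0, -25], "twist": [0, 0, 0], "hand": -0.23},
    {"dp": [0, 0, -80], "twist": [0, 0, 0], "hand": 0},
    {"dp": [0, 0, -130], "twist": [0, 0, 0], "hand": 0.1},
  ],
)

```text
clock: 24.98
tool_pos: [0.5319, -0.1477, 0.1685]
eef_rot: [0.725, 0.688, 0.0, 0.0]
contact_force: [0.9, -0.1, -0.8]
opening: 0.549
finger_force: 0.0
```

Call:
step_arm(
  motion=[
    {"dp": [-45, -15, -20], "twist": [0, 0, 0], "hand": 0.1},
    {"dp": [-90, -30, -40], "twist": [0, 0, 0], "hand": 0.1},
    {"dp": [-135, -45, -60], "twist": [0, 0, 0], "hand": 0.1},
    {"dp": [-180, -60, -84], "twist": [0, 0, 0], "hand": 0.1},
    {"dp": [-203, -60, -84], "twist": [0, 0, 0], "hand": 0.1},
  ],
)

```text
clock: 25.6
tool_pos: [0.4602, -0.3509, 0.2526]
eef_rot: [0.727, 0.687, -0.0, 0.002]
contact_force: [1.7, -0.1, -0.5]
opening: 0.55
finger_force: 0.0
```

Call:
step_arm(
  motion=[
    {"dp": [0, 0, 0], "twist": [0, 0, 0], "hand": 0.1},
    {"dp": [0, 0, 0], "twist": [0, 0, 0], "hand": 0.1},
  ],
)

```text
clock: 25.85
tool_pos: [0.4621, -0.3444, 0.2493]
eef_rot: [0.724, 0.689, 0.001, -0.001]
contact_force: [0.5, -0.2, -0.6]
opening: 0.552
finger_force: 0.0
```

Run:
```python
from seq import *
from cases import cases
inbox(); mats('wrist'); mats()
d=snap('wrist'); save(d,'w4'); print(cur()[:3,3])
```

```text
box [-0.028  0.013] [-0.199 -0.081] z [0.0295 0.0348 0.0386]
box [0.036 0.082] [-0.199 -0.191] z [0.0299 0.0335 0.041 ]
box [-0.022  0.005] [-0.045  0.043] z [0.0302 0.035  0.0384]
box [0.028 0.065] [-0.057  0.042] z [0.0288 0.0345 0.0379]
box [0.043 0.07 ] [0.111 0.168] z [0.0302 0.0332 0.0368]
wrist [ 462.9 -316.    83.8   25.4  -82.9   28.8 1438. ]
wrist [ 534.9 -329.7   59.6   26.7  -83.7   28.7 1034. ]
wrist [ 382.7 -331.9   59.6   25.6  -88.4   28.7 1068. ]
scene [ 380.7 -327.9   56.2   27.3  -85.7   29.6  154. ]
scene [ 461.4 -308.6   80.1   28.   -81.6   29.7  225. ]
scene [ 535.3 -323.7   56.4   29.3  -80.8   29.4  165. ]
[ 0.46194744 -0.34531453  0.24981144]
```

View pics/w4.png

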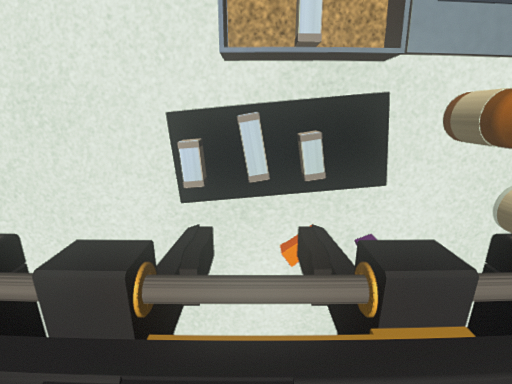

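The three right-mat cases are at (191,163) short, (254,147) medium and (313,156) short. The orange look-alike at (291,250) and the purple one at (367,240) are well apart. The long case lies in its row at (312,20).

Call:
step_arm(
  motion=[
    {"dp": [15, 0, 50], "twist": [0, 0, -0.09], "hand": 0.1},
    {"dp": [29, -1, 100], "twist": [0, 0, -0.176], "hand": 0.1},
    {"dp": [29, -1, 130], "twist": [0, 0, -0.176], "hand": 0.1},
    {"dp": [29, -1, 130], "twist": [0, 0, -0.176], "hand": 0.1},
  ],
)

```text
clock: 26.55
tool_pos: [0.4609, -0.3165, 0.1184]
eef_rot: [0.662, 0.75, -0.0, -0.002]
contact_force: [-0.5, -0.2, -0.3]
opening: 0.551
finger_force: 0.0
```

Call:
step_arm(
  motion=[
    {"dp": [0, 0, 45], "twist": [0, 0, 0], "hand": 0.1},
    {"dp": [0, 0, 80], "twist": [0, 0, 0], "hand": 0.1},
    {"dp": [0, 0, 91], "twist": [0, 0, 0], "hand": 0.1},
    {"dp": [0, 0, 91], "twist": [0, 0, 0], "hand": -1},
    {"dp": [0, 0, 91], "twist": [0, 0, 0], "hand": -1},
  ],
)

```text
clock: 27.18
tool_pos: [0.4628, -0.3187, 0.0309]
eef_rot: [0.662, 0.749, 0.0, 0.001]
contact_force: [-1.3, 0.6, -0.7]
opening: 0.343
finger_force: 0.0
```

Call:
step_arm(
  motion=[
    {"dp": [0, 0, 0], "twist": [0, 0, 0], "hand": -1},
    {"dp": [0, 0, 0], "twist": [0, 0, 0], "hand": -1},
    {"dp": [0, 0, -30], "twist": [0, 0, 0], "hand": -1},
    {"dp": [0, 0, -80], "twist": [0, 0, 0], "hand": -1},
    {"dp": [0, 0, -92], "twist": [0, 0, 0], "hand": -1},
  ],
)

```text
clock: 27.8
tool_pos: [0.4632, -0.319, 0.1243]
eef_rot: [0.662, 0.749, 0.001, 0.003]
contact_force: [-0.3, 0.7, -1.4]
opening: 0.29
finger_force: 30.0
```

Run:
```python
from seq import *
held(); place('m',-59,0)
```

```text
held: end tool-x 45.3  top z rel -2.1 n 5709 ty [-11.0193868   11.01845414]
tool box -59.4 -311.8 end box y -267.2 z 0.1243 t 27.85 open 25.439851646926936
to place dp [307.0, 54.8, 3.6] tw [0.004, 0.003, 0.175] d 312.0
descend 84.99999999999999
```

Call:
step_arm(
  motion=[
    {"dp": [45, 8, 0], "twist": [0, 0, 0], "hand": -1},
    {"dp": [90, 16, 0], "twist": [0, 0, 0], "hand": -1},
    {"dp": [135, 24, 0], "twist": [0, 0, 0], "hand": -1},
    {"dp": [180, 32, 0], "twist": [0, 0, 0], "hand": -1},
    {"dp": [210, 37, 0], "twist": [0, 0, 0], "hand": -1},
  ],
)

```text
clock: 28.48
tool_pos: [0.472, -0.1025, 0.1203]
eef_rot: [0.661, 0.75, -0.0, -0.001]
contact_force: [0.1, 0.3, -0.9]
opening: 0.291
finger_force: 30.0
```

Call:
step_arm(
  motion=[
    {"dp": [40, 7, 0], "twist": [0, 0, 0.09], "hand": -1},
    {"dp": [80, 14, 0], "twist": [0, 0, 0.175], "hand": -1},
    {"dp": [94, 18, 0], "twist": [0, 0, 0.175], "hand": -1},
    {"dp": [94, 18, 0], "twist": [0, 0, 0.175], "hand": -1},
    {"dp": [94, 18, 0], "twist": [0, 0, 0.175], "hand": -1},
  ],
)

```text
clock: 29.1
tool_pos: [0.4786, -0.0117, 0.1211]
eef_rot: [0.726, 0.688, -0.001, 0.0]
contact_force: [0.6, -1.3, -1.8]
opening: 0.288
finger_force: 30.0
```

Run:
```python
from seq import *
held(); place('m',-59,-2.5)
```

```text
held: end tool-x 45.5  top z rel -2.1 n 5717 ty [-11.04205238  11.03658959]
tool box -59.9 -4.2 end box y 41.3 z 0.1212 t 29.15 open 25.8917908662772
to place dp [1.7, 0.9, 1.2] tw [-0.0, 0.001, -0.002] d 2.0
descend 84.99999999999999
```

Call:
step_arm(
  motion=[
    {"dp": [2, 1, 40], "twist": [0, 0, 0], "hand": -1},
    {"dp": [2, 1, 70], "twist": [0, 0, 0], "hand": -1},
    {"dp": [2, 1, 83], "twist": [0, 0, 0], "hand": -1},
    {"dp": [2, 1, 83], "twist": [0, 0, 0], "hand": -1},
    {"dp": [2, 1, 83], "twist": [0, 0, 0], "hand": -0.28},
  ],
)

```text
clock: 29.78
tool_pos: [0.4805, -0.0082, 0.039]
eef_rot: [0.725, 0.688, 0.0, 0.0]
contact_force: [-1.2, -0.3, 0.1]
opening: 0.356
finger_force: 0.0
```

Call:
step_arm(
  motion=[
    {"dp": [0, 0, 0], "twist": [0, 0, 0], "hand": -0.28},
    {"dp": [0, 0, -25], "twist": [0, 0, 0], "hand": -0.28},
    {"dp": [0, 0, -60], "twist": [0, 0, 0], "hand": 0},
    {"dp": [0, 0, -83], "twist": [0, 0, 0], "hand": 0.1},
  ],
)

```text
clock: 30.28
tool_pos: [0.4805, -0.0077, 0.1232]
eef_rot: [0.725, 0.689, 0.001, 0.001]
contact_force: [0.2, 0.5, 0.7]
opening: 0.542
finger_force: 0.0
```

Run:
```python
from seq import *
inbox(); mats(); mats('side'); pick(534.9,-329.7,6.3)
```

```text
box [-0.014  0.014] [-0.187 -0.081] z [0.0295 0.035  0.0384]
box [0.037 0.078] [-0.199 -0.191] z [0.0272 0.0328 0.0413]
box [-0.072 -0.046] [-0.036  0.045] z [0.0304 0.0351 0.0386]
box [-0.023  0.005] [-0.04   0.043] z [0.0306 0.0351 0.0382]
box [0.027 0.053] [-0.041  0.044] z [0.0308 0.0352 0.0384]
box [0.031 0.07 ] [0.092 0.168] z [0.0282 0.0331 0.0367]
box [0.011 0.077] [0.179 0.195] z [0.0265 0.0284 0.0305]
scene [ 381.3 -326.    56.7   27.7  -86.4   29.4  152. ]
scene [ 533.  -324.2   57.8   27.6  -86.6   29.2  171. ]
side [ 536.1 -332.1   57.9   26.8  -85.5   28.   314. ]
side [ 381.3 -335.4   57.2   28.3  -87.6   27.6  336. ]
to hover dp [-318.8, 70.5, 2.7] tw [0.003, -0.0, -0.161] d 327.0
descend 92.0
```

Call:
step_arm(
  motion=[
    {"dp": [-50, 10, 0], "twist": [0, 0, 0], "hand": 0.1},
    {"dp": [-100, 20, 0], "twist": [0, 0, 0], "hand": 0.1},
    {"dp": [-150, 30, 0], "twist": [0, 0, 0], "hand": 0.1},
    {"dp": [-200, 40, 0], "twist": [0, 0, 0], "hand": 0.1},
  ],
)

```text
clock: 30.92
tool_pos: [0.5093, -0.2109, 0.1203]
eef_rot: [0.725, 0.689, -0.0, -0.001]
contact_force: [0.6, -0.3, 0.7]
opening: 0.55
finger_force: 0.0
```

Call:
step_arm(
  motion=[
    {"dp": [-50, 12, 2], "twist": [0, 0, -0.08], "hand": 0.1},
    {"dp": [-90, 24, 2], "twist": [0, 0, -0.161], "hand": 0.1},
    {"dp": [-119, 31, 2], "twist": [0, 0, -0.161], "hand": 0.1},
    {"dp": [-119, 31, 2], "twist": [0, 0, -0.161], "hand": 0.1},
  ],
)

```text
clock: 31.42
tool_pos: [0.5334, -0.3328, 0.118]
eef_rot: [0.669, 0.743, -0.001, -0.0]
contact_force: [-0.1, 0.6, -0.7]
opening: 0.552
finger_force: 0.0
```

Call:
step_arm(
  motion=[
    {"dp": [0, 0, 45], "twist": [0, 0, 0], "hand": 0.1},
    {"dp": [0, 0, 80], "twist": [0, 0, 0], "hand": 0.1},
    {"dp": [0, 0, 92], "twist": [0, 0, 0], "hand": 0.1},
    {"dp": [0, 0, 92], "twist": [0, 0, 0], "hand": -1},
    {"dp": [0, 0, 92], "twist": [0, 0, 0], "hand": -1},
  ],
)

```text
clock: 32.05
tool_pos: [0.535, -0.3291, 0.0279]
eef_rot: [0.667, 0.745, 0.0, 0.0]
contact_force: [-0.2, 0.4, 0.3]
opening: 0.348
finger_force: 0.0
```

Call:
step_arm(
  motion=[
    {"dp": [0, 0, 0], "twist": [0, 0, 0], "hand": -1},
    {"dp": [0, 0, 0], "twist": [0, 0, 0], "hand": -1},
    {"dp": [0, 0, -30], "twist": [0, 0, 0], "hand": -1},
    {"dp": [0, 0, -80], "twist": [0, 0, 0], "hand": -1},
    {"dp": [0, 0, -92], "twist": [0, 0, 0], "hand": -1},
  ],
)

```text
clock: 32.67
tool_pos: [0.536, -0.331, 0.1222]
eef_rot: [0.668, 0.745, 0.001, 0.003]
contact_force: [0.8, -0.0, -0.5]
opening: 0.289
finger_force: 30.0
```

Run:
```python
from seq import *
held(); place('s',0,0)
```

```text
held: end tool-x 29.3  top z rel 1.0 n 3690 ty [-10.99930725  11.06708923]
tool box 13.8 -319.9 end box y -291.0 z 0.1221 t 32.725 open 26.008149644265053
to place dp [451.2, 59.5, 1.1] tw [0.004, 0.002, 0.161] d 455.0
descend 84.99999999999999
```

Call:
step_arm(
  motion=[
    {"dp": [40, 5, 0], "twist": [0, 0, 0], "hand": -1},
    {"dp": [90, 12, 0], "twist": [0, 0, 0], "hand": -1},
    {"dp": [140, 18, 0], "twist": [0, 0, 0], "hand": -1},
    {"dp": [190, 25, 0], "twist": [0, 0, 0], "hand": -1},
    {"dp": [240, 32, 0], "twist": [0, 0, 0], "hand": -1},
  ],
)

```text
clock: 33.35
tool_pos: [0.5391, -0.0864, 0.1179]
eef_rot: [0.667, 0.745, -0.001, -0.001]
contact_force: [0.5, 0.7, -1.5]
opening: 0.288
finger_force: 30.0
```

Call:
step_arm(
  motion=[
    {"dp": [50, 6, 0], "twist": [0, 0, 0.08], "hand": -1},
    {"dp": [100, 13, 0], "twist": [0, 0, 0.161], "hand": -1},
    {"dp": [150, 20, 0], "twist": [0, 0, 0.161], "hand": -1},
    {"dp": [190, 25, 0], "twist": [0, 0, 0.161], "hand": -1},
    {"dp": [211, 28, 0], "twist": [0, 0, 0.161], "hand": -1},
  ],
)

```text
clock: 33.98
tool_pos: [0.5436, 0.128, 0.1178]
eef_rot: [0.724, 0.69, -0.001, -0.001]
contact_force: [1.0, -0.9, -1.2]
opening: 0.293
finger_force: 30.0
```

Call:
step_arm(
  motion=[
    {"dp": [0, 0, 0], "twist": [0, 0, 0], "hand": -1},
    {"dp": [0, 0, 0], "twist": [0, 0, 0], "hand": -1},
  ],
)

```text
clock: 34.22
tool_pos: [0.5444, 0.1229, 0.1186]
eef_rot: [0.726, 0.688, -0.001, 0.0]
contact_force: [0.0, -0.8, -1.7]
opening: 0.292
finger_force: 30.0
```

Run:
```python
from seq import *
held(); place('s',0,0)
```

```text
held: end tool-x 29.9  top z rel 0.8 n 3737 ty [-11.02031442  11.0580026 ]
tool box -1.1 133.4 end box y 163.2 z 0.1187 t 34.275 open 25.794383333585515
to place dp [1.6, 1.1, -1.3] tw [-0.001, 0.002, -0.002] d 2.0
descend 84.99999999999999
```

Call:
step_arm(
  motion=[
    {"dp": [1, 0, 40], "twist": [0, 0, 0], "hand": -1},
    {"dp": [1, 0, 70], "twist": [0, 0, 0], "hand": -1},
    {"dp": [1, 0, 84], "twist": [0, 0, 0], "hand": -1},
    {"dp": [1, 0, 84], "twist": [0, 0, 0], "hand": -1},
    {"dp": [1, 0, 84], "twist": [0, 0, 0], "hand": -0.25},
  ],
)

```text
clock: 34.9
tool_pos: [0.5456, 0.1254, 0.036]
eef_rot: [0.725, 0.688, 0.001, 0.0]
contact_force: [-0.1, 0.8, 0.3]
opening: 0.367
finger_force: 0.0
```

Call:
step_arm(
  motion=[
    {"dp": [0, 0, 0], "twist": [0, 0, 0], "hand": -0.25},
    {"dp": [0, 0, -25], "twist": [0, 0, 0], "hand": -0.25},
    {"dp": [0, 0, -60], "twist": [0, 0, 0], "hand": 0},
    {"dp": [0, 0, -86], "twist": [0, 0, 0], "hand": 0.1},
  ],
)

```text
clock: 35.4
tool_pos: [0.5454, 0.126, 0.1232]
eef_rot: [0.725, 0.689, 0.001, 0.0]
contact_force: [0.4, -0.7, 0.4]
opening: 0.549
finger_force: 0.0
```

Run:
```python
from seq import *
inbox(); mats(); mats('side'); pick(382.7,-331.9,1.6)
```

```text
box [-0.033  0.013] [-0.198 -0.08 ] z [0.0294 0.0352 0.0391]
box [-0.072 -0.046] [-0.036  0.021] z [0.0315 0.0352 0.0383]
box [-0.022  0.004] [-0.052  0.012] z [0.0291 0.0349 0.0382]
box [0.019 0.054] [-0.057  0.043] z [0.0287 0.0349 0.0379]
box [-0.013  0.013] [0.117 0.167] z [0.0294 0.0336 0.0365]
box [0.043 0.07 ] [0.111 0.168] z [0.0303 0.0336 0.0363]
scene [ 381.6 -326.7   54.4   29.4  -85.7   29.3  154. ]
side [ 382.3 -335.6   57.6   28.4  -89.5   27.6  340. ]
to hover dp [-465.9, -139.5, 1.9] tw [0.004, -0.001, -0.079] d 486.0
descend 92.0
```

Call:
step_arm(
  motion=[
    {"dp": [-50, -15, 0], "twist": [0, 0, 0], "hand": 0.1},
    {"dp": [-100, -30, 0], "twist": [0, 0, 0], "hand": 0.1},
    {"dp": [-150, -45, 0], "twist": [0, 0, 0], "hand": 0.1},
    {"dp": [-200, -60, 0], "twist": [0, 0, 0], "hand": 0.1},
    {"dp": [-250, -75, 0], "twist": [0, 0, 0], "hand": 0.1},
  ],
)

```text
clock: 36.17
tool_pos: [0.4561, -0.1212, 0.1206]
eef_rot: [0.725, 0.689, -0.0, -0.0]
contact_force: [0.3, 0.3, 0.1]
opening: 0.548
finger_force: 0.0
```

Call:
step_arm(
  motion=[
    {"dp": [-50, -15, 2], "twist": [0, 0, -0.04], "hand": 0.1},
    {"dp": [-100, -30, 2], "twist": [0, 0, -0.079], "hand": 0.1},
    {"dp": [-150, -45, 2], "twist": [0, 0, -0.079], "hand": 0.1},
    {"dp": [-200, -60, 2], "twist": [0, 0, -0.079], "hand": 0.1},
    {"dp": [-216, -64, 2], "twist": [0, 0, -0.079], "hand": 0.1},
  ],
)

```text
clock: 36.8
tool_pos: [0.3796, -0.3357, 0.1185]
eef_rot: [0.699, 0.715, -0.001, -0.0]
contact_force: [0.7, 0.5, -0.5]
opening: 0.551
finger_force: 0.0
```

Call:
step_arm(
  motion=[
    {"dp": [0, 0, 0], "twist": [0, 0, 0], "hand": 0.1},
    {"dp": [0, 0, 45], "twist": [0, 0, 0], "hand": 0.1},
    {"dp": [0, 0, 80], "twist": [0, 0, 0], "hand": 0.1},
    {"dp": [0, 0, 92], "twist": [0, 0, 0], "hand": 0.1},
    {"dp": [0, 0, 92], "twist": [0, 0, 0], "hand": -1},
  ],
)

```text
clock: 37.42
tool_pos: [0.3832, -0.3303, 0.0271]
eef_rot: [0.696, 0.718, 0.001, -0.001]
contact_force: [-0.6, -1.2, -0.0]
opening: 0.459
finger_force: 0.0
```

Call:
step_arm(
  motion=[
    {"dp": [0, 0, 0], "twist": [0, 0, 0], "hand": -1},
    {"dp": [0, 0, 0], "twist": [0, 0, 0], "hand": -1},
    {"dp": [0, 0, 0], "twist": [0, 0, 0], "hand": -1},
    {"dp": [0, 0, -40], "twist": [0, 0, 0], "hand": -1},
    {"dp": [0, 0, -92], "twist": [0, 0, 0], "hand": -1},
  ],
)

```text
clock: 38.05
tool_pos: [0.3814, -0.332, 0.1195]
eef_rot: [0.697, 0.717, -0.0, -0.001]
contact_force: [0.5, -0.3, -0.8]
opening: 0.294
finger_force: 30.0
```

Run:
```python
from seq import *
held(); place('s',-56,0)
```

```text
held: end tool-x 31.8  top z rel -5.1 n 3706 ty [-11.06198329  10.90742816]
tool box -138.1 -331.0 end box y -299.3 z 0.1255 t 38.1 open 25.891934910295625
to place dp [458.1, 118.5, 3.9] tw [0.005, 0.005, 0.079] d 473.0
descend 84.99999999999999
```

Call:
step_arm(
  motion=[
    {"dp": [40, 10, 0], "twist": [0, 0, 0], "hand": -1},
    {"dp": [90, 23, 0], "twist": [0, 0, 0], "hand": -1},
    {"dp": [140, 36, 0], "twist": [0, 0, 0], "hand": -1},
    {"dp": [190, 49, 0], "twist": [0, 0, 0], "hand": -1},
    {"dp": [240, 62, 0], "twist": [0, 0, 0], "hand": -1},
  ],
)

```text
clock: 38.72
tool_pos: [0.438, -0.0894, 0.1193]
eef_rot: [0.698, 0.717, 0.0, 0.0]
contact_force: [0.8, 0.5, -0.1]
opening: 0.295
finger_force: 30.0
```

Call:
step_arm(
  motion=[
    {"dp": [50, 13, 0], "twist": [0, 0, 0.04], "hand": -1},
    {"dp": [100, 26, 0], "twist": [0, 0, 0.079], "hand": -1},
    {"dp": [150, 39, 0], "twist": [0, 0, 0.079], "hand": -1},
    {"dp": [195, 50, 0], "twist": [0, 0, 0.079], "hand": -1},
    {"dp": [218, 57, 0], "twist": [0, 0, 0.079], "hand": -1},
  ],
)

```text
clock: 39.35
tool_pos: [0.4889, 0.1322, 0.1193]
eef_rot: [0.724, 0.69, 0.001, -0.0]
contact_force: [0.4, -0.7, -1.8]
opening: 0.293
finger_force: 30.0
```

Call:
step_arm(
  motion=[
    {"dp": [0, 0, 0], "twist": [0, 0, 0], "hand": -1},
    {"dp": [0, 0, 0], "twist": [0, 0, 0], "hand": -1},
  ],
)

```text
clock: 39.6
tool_pos: [0.488, 0.127, 0.1192]
eef_rot: [0.726, 0.688, -0.001, 0.0]
contact_force: [0.2, -1.3, -0.6]
opening: 0.294
finger_force: 30.0
```

Run:
```python
from seq import *
held(); place('s',-56,0)
```

```text
held: end tool-x 30.0  top z rel 0.8 n 3709 ty [-11.01280456  11.04432149]
tool box -57.8 134.5 end box y 164.5 z 0.1193 t 39.65 open 25.858745330520897
to place dp [0.5, 1.8, -0.8] tw [-0.001, 0.002, -0.002] d 2.0
descend 84.99999999999999
```

Call:
step_arm(
  motion=[
    {"dp": [0, 1, 40], "twist": [0, 0, 0], "hand": -1},
    {"dp": [0, 1, 70], "twist": [0, 0, 0], "hand": -1},
    {"dp": [0, 1, 84], "twist": [0, 0, 0], "hand": -1},
    {"dp": [0, 1, 84], "twist": [0, 0, 0], "hand": -1},
    {"dp": [0, 1, 84], "twist": [0, 0, 0], "hand": -0.25},
  ],
)

```text
clock: 40.28
tool_pos: [0.4899, 0.1283, 0.0359]
eef_rot: [0.725, 0.688, 0.0, 0.0]
contact_force: [0.6, -0.0, 1.0]
opening: 0.367
finger_force: 0.0
```

Call:
step_arm(
  motion=[
    {"dp": [0, 0, 0], "twist": [0, 0, 0], "hand": -0.25},
    {"dp": [0, 0, -25], "twist": [0, 0, 0], "hand": -0.25},
    {"dp": [0, 0, -80], "twist": [0, 0, 0], "hand": 0},
    {"dp": [0, 0, -140], "twist": [0, 0, 0], "hand": 0},
    {"dp": [-55, 0, -165], "twist": [0, 0, 0], "hand": 0},
  ],
)

```text
clock: 40.9
tool_pos: [0.489, 0.0783, 0.204]
eef_rot: [0.722, 0.692, 0.005, 0.001]
contact_force: [1.0, -0.6, 0.1]
opening: 0.5
finger_force: 0.0
```

Call:
step_arm(
  motion=[
    {"dp": [-55, 20, -40], "twist": [0, 0, 0], "hand": 0},
    {"dp": [-100, 40, -70], "twist": [0, 0, 0], "hand": 0},
    {"dp": [-130, 50, -100], "twist": [0, 0, 0], "hand": 0},
    {"dp": [-130, 50, -100], "twist": [0, 0, 0], "hand": 0},
    {"dp": [-130, 50, -100], "twist": [0, 0, 0], "hand": 0},
  ],
)

```text
clock: 41.52
tool_pos: [0.5291, -0.0576, 0.3001]
eef_rot: [0.725, 0.689, -0.0, -0.001]
contact_force: [-1.2, 0.7, -0.3]
opening: 0.501
finger_force: 0.0
```

Run:
```python
from seq import *
inbox(); mats(); mats('side')
d=snap('wrist'); save(d,'w5'); print(cur()[:3,3], r.get_state()['clock'])
W=cloud(d); Q=W[...,:2]-BC; B=Q@EX; C=Q@EY; Z=W[...,2]
m=(abs(B)<.093)&(abs(C)<.2)&(Z>.026)&(Z<.043)&(np.abs(np.abs(C)-.0675)>.007)
k,l,st,_=cv2.connectedComponentsWithStats(cv2.morphologyEx(m.astype(np.uint8),cv2.MORPH_OPEN,np.ones((3,3),np.uint8)))
for i in range(1,k):
    if st[i,4]>150:
        q=l==i; print('wrist',np.percentile(B[q],[2,98]).round(3),np.percentile(C[q],[2,98]).round(3),'z',np.percentile(Z[q],[5,50,95]).round(4))
d=snap('scene'); W=cloud(d); b=cv2.resize(d['pixels'][110:300,150:400],None,fx=3,fy=3,interpolation=cv2.INTER_CUBIC); cv2.imwrite('pics/s5.png',b[...,::-1])
m=(W[...,2]>.078)&(W[...,2]<.095)&(abs(W[...,1])<.08)&(W[...,0]>.62)&(W[...,0]<.8); print('bar',cv2.minAreaRect((W[m][:,:2]*1000).astype(np.float32)))
```

```text
box [-0.019  0.015] [-0.198 -0.081] z [0.0304 0.0354 0.0384]
box [0.029 0.084] [-0.2   -0.192] z [0.0276 0.0344 0.0412]
box [-0.072 -0.045] [-0.036  0.046] z [0.0311 0.0354 0.0387]
box [-0.023  0.004] [-0.055  0.043] z [0.0298 0.035  0.038 ]
box [0.027 0.054] [-0.056  0.043] z [0.0301 0.0349 0.038 ]
box [0.051 0.083] [-0.059 -0.047] z [0.0277 0.0291 0.032 ]
box [-0.082 -0.038] [0.075 0.09 ] z [0.0267 0.029  0.0312]
box [-0.068 -0.042] [0.11  0.167] z [0.0296 0.0335 0.0364]
box [-0.012  0.013] [0.11  0.168] z [0.0302 0.0338 0.0372]
box [0.044 0.07 ] [0.11  0.168] z [0.0297 0.034  0.0377]
box [0.055 0.083] [0.178 0.193] z [0.0265 0.0283 0.0306]
[ 0.5292022  -0.05713443  0.29948491] 41.725
wrist [-0.068 -0.043] [0.105 0.159] z [0.0327 0.0348 0.0361]
wrist [-0.012  0.012] [0.105 0.159] z [0.0331 0.0348 0.0362]
wrist [0.043 0.069] [0.106 0.16 ] z [0.0293 0.0347 0.0362]
wrist [-0.089  0.089] [0.076 0.099] z [0.0265 0.0277 0.0291]
wrist [-0.09   0.087] [0.053 0.06 ] z [0.0267 0.0279 0.0292]
wrist [-0.07  -0.045] [-0.038  0.042] z [0.0328 0.0346 0.036 ]
wrist [-0.02   0.005] [-0.041  0.04 ] z [0.0332 0.0346 0.0359]
wrist [0.029 0.054] [-0.041  0.04 ] z [0.0329 0.0346 0.036 ]
wrist [-0.089  0.089] [-0.06  -0.048] z [0.0265 0.0277 0.029 ]
wrist [-0.01   0.014] [-0.185 -0.082] z [0.0331 0.0347 0.036 ]
wrist [-0.064  0.051] [-0.199 -0.194] z [0.0267 0.0314 0.0408]
bar ((694.246826171875, -13.349418640136719), (71.32714080810547, 19.034914016723633), 85.76048278808594)
```

View pics/w5.png

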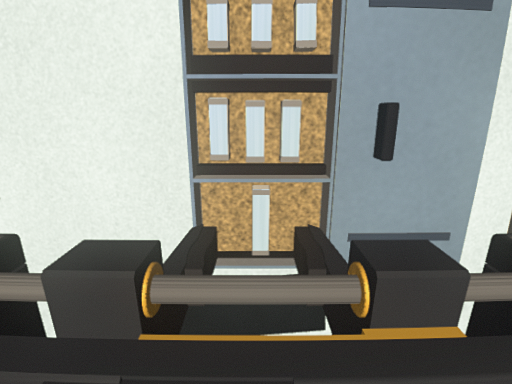

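View pics/s5.png

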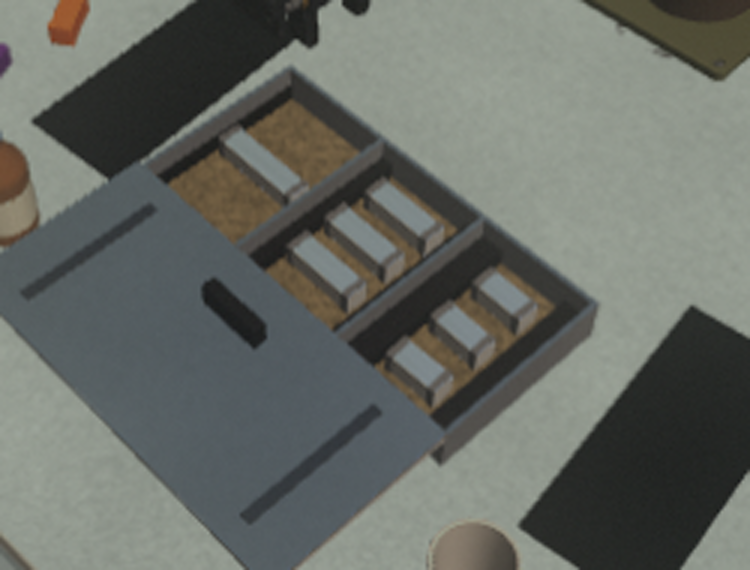

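All seven cases lie flat in their matching rows: shorts at (217,25), (262,25) and (306,25), mediums at (218,128), (254,130) and (290,128), and the long one at (261,220). Both mats are empty and the bar is at (386,130). Now I close the cover.

```bash
python3 go.py 0.6943 -0.0133 0.14 -3
```

```text
dp [52.1, 162.9, 159.3] tw [-0.002, -0.0, 0.003] | 234.0 open 43.9 t 41.77
```

Call:
step_arm(
  motion=[
    {"dp": [13, 41, 40], "twist": [0, 0, 0], "hand": 0},
    {"dp": [26, 82, 80], "twist": [0, 0, 0], "hand": 0},
    {"dp": [39, 123, 110], "twist": [0, 0, 0], "hand": 0},
    {"dp": [52, 163, 140], "twist": [0, 0, 0], "hand": 0},
    {"dp": [52, 163, 159], "twist": [0, 0, 0], "hand": 0},
  ],
  force=20,
)

```text
clock: 42.4
tool_pos: [0.6966, -0.0123, 0.1383]
eef_rot: [0.724, 0.69, 0.0, -0.001]
contact_force: [-1.1, 0.5, -0.8]
opening: 0.497
finger_force: 0.0
```

Call:
step_arm(
  motion=[
    {"dp": [0, 0, 0], "twist": [0, 0, 0], "hand": 0},
    {"dp": [0, 0, 35], "twist": [0, 0, 0], "hand": 0},
    {"dp": [0, 0, 55], "twist": [0, 0, 0], "hand": 0},
    {"dp": [0, 0, 55], "twist": [0, 0, 0], "hand": 0},
  ],
)

```text
clock: 42.9
tool_pos: [0.6939, -0.0153, 0.0855]
eef_rot: [0.725, 0.689, -0.001, -0.001]
contact_force: [1.2, 0.1, -0.4]
opening: 0.498
finger_force: 0.0
```

Call:
step_arm(
  motion=[
    {"dp": [0, 0, 0], "twist": [0, 0, 0], "hand": -1},
    {"dp": [0, 0, 0], "twist": [0, 0, 0], "hand": -1},
    {"dp": [0, 0, 0], "twist": [0, 0, 0], "hand": -1},
    {"dp": [0, 0, 0], "twist": [0, 0, 0], "hand": -1},
  ],
)

```text
clock: 43.4
tool_pos: [0.6942, -0.015, 0.0871]
eef_rot: [0.725, 0.689, -0.001, -0.001]
contact_force: [-3.9, 0.3, 4.6]
opening: 0.178
finger_force: 20.0
```

```bash
python3 go.py 0.4946 -0.0028 0.084 -3
```

```text
dp [2.0, -199.9, 3.6] tw [-0.003, 0.0, 0.001] | 200.0 open 15.7 t 43.4
```

Call:
step_arm(
  motion=[
    {"dp": [0, -15, 0], "twist": [0, 0, 0], "hand": -1},
    {"dp": [0, -40, 0], "twist": [0, 0, 0], "hand": -1},
    {"dp": [0, -65, 0], "twist": [0, 0, 0], "hand": -1},
    {"dp": [0, -90, 0], "twist": [0, 0, 0], "hand": -1},
    {"dp": [0, -115, 0], "twist": [0, 0, 0], "hand": -1},
  ],
)

```text
clock: 44.02
tool_pos: [0.5816, -0.0098, 0.087]
eef_rot: [0.725, 0.689, 0.001, 0.002]
contact_force: [2.2, -2.5, -4.3]
opening: 0.18
finger_force: 20.0
```

Call:
step_arm(
  motion=[
    {"dp": [0, -25, 0], "twist": [0, 0, 0], "hand": -1},
    {"dp": [0, -45, 0], "twist": [0, 0, 0], "hand": -1},
    {"dp": [0, -62, 0], "twist": [0, 0, 0], "hand": -1},
    {"dp": [0, -75, 0], "twist": [0, 0, 0], "hand": -1},
    {"dp": [0, -80, 0], "twist": [0, 0, 0], "hand": -1},
  ],
)

```text
clock: 44.65
tool_pos: [0.5012, -0.0061, 0.087]
eef_rot: [0.725, 0.688, 0.0, 0.001]
contact_force: [1.2, -4.1, 2.7]
opening: 0.18
finger_force: 20.0
```

```bash
python3 go.py 0.4946 -0.0028 0.084 -3
```

```text
dp [2.9, -6.8, 3.0] tw [0.002, 0.001, 0.0] | 8.0 open 15.8 t 44.65
```

Call:
step_arm(
  motion=[
    {"dp": [0, -4, 0], "twist": [0, 0, 0], "hand": -1},
    {"dp": [0, -6, 0], "twist": [0, 0, 0], "hand": -1},
  ],
)

```text
clock: 44.9
tool_pos: [0.4957, -0.0058, 0.087]
eef_rot: [0.725, 0.688, 0.001, 0.001]
contact_force: [2.3, -4.7, 6.6]
opening: 0.18
finger_force: 20.0
```

Call:
step_arm(
  motion=[
    {"dp": [0, -2, 0], "twist": [0, 0, 0], "hand": -1},
    {"dp": [0, -2, 0], "twist": [0, 0, 0], "hand": -1},
  ],
)

```text
clock: 45.15
tool_pos: [0.4942, -0.0057, 0.0869]
eef_rot: [0.725, 0.688, 0.001, 0.002]
contact_force: [1.5, -4.6, 6.8]
opening: 0.182
finger_force: 20.0
```

Call:
step_arm(
  motion=[
    {"dp": [0, -2, 0], "twist": [0, 0, 0], "hand": -1},
    {"dp": [0, -2, 0], "twist": [0, 0, 0], "hand": -1},
  ],
)

```text
clock: 45.4
tool_pos: [0.4942, -0.0057, 0.0869]
eef_rot: [0.726, 0.688, 0.002, 0.003]
contact_force: [5.7, -5.0, 3.2]
opening: 0.18
finger_force: 20.1
```

Call:
step_arm(
  motion=[
    {"dp": [0, 1, 0], "twist": [0, 0, 0], "hand": 0},
    {"dp": [0, 1, 0], "twist": [0, 0, 0], "hand": 0},
    {"dp": [0, 1, -20], "twist": [0, 0, 0], "hand": 0},
    {"dp": [0, 1, -70], "twist": [0, 0, 0], "hand": 0},
    {"dp": [0, 1, -130], "twist": [0, 0, 0], "hand": 0},
  ],
)

```text
clock: 46.02
tool_pos: [0.4904, -0.0039, 0.2168]
eef_rot: [0.725, 0.689, -0.001, -0.001]
contact_force: [1.1, 0.9, -0.3]
opening: 0.496
finger_force: 0.0
```

Call:
step_arm(
  motion=[
    {"dp": [0, 0, -40], "twist": [0, 0, 0], "hand": 0},
    {"dp": [0, 0, -40], "twist": [0, 0, 0], "hand": 0},
  ],
)

```text
clock: 46.28
tool_pos: [0.4929, -0.0039, 0.2588]
eef_rot: [0.725, 0.689, 0.002, 0.002]
contact_force: [0.6, 0.6, 0.1]
opening: 0.502
finger_force: 0.0
```

Run:
```python
from seq import *
d=snap('scene'); save(d,'s6')
for n in('side','wrist'):
    d=snap(n); W=cloud(d); Q=W[...,:2]-BC; B=Q@EX; C=Q@EY; Z=W[...,2]
    m=(Z>.078)&(Z<.095)&(abs(C)<.06)&(abs(B)<.2); print(n,'bar B',np.percentile(B[m],[2,50,98]).round(4))
    m=(abs(Z-.057)<.003)&(abs(C)<.18)&(abs(B)<.3); print('cover B',np.percentile(B[m],[1,99]).round(4))
print(r.get_state()['clock'])
```

```text
side bar B [-0.0514 -0.0448 -0.0365]
cover B [-0.0978  0.1005]
wrist bar B [-0.0509 -0.0434 -0.0359]
cover B [-0.098   0.0991]
46.425
```

View pics/s6.png

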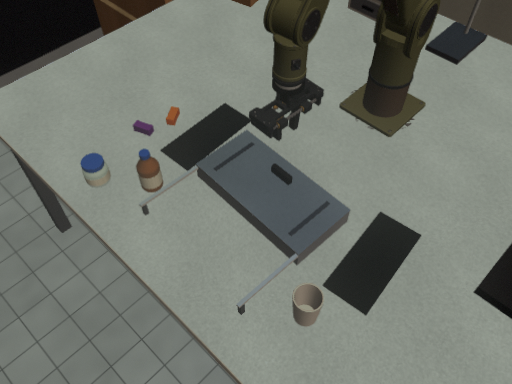

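The cover is fully shut over the box, with its bar at (282,173). The mats are empty, the beaker and bottle have not moved, and the arm is clear.

```bash
python3 -c "
from plant import r
print(r.finish_job())"
```

```text
the job is handed in; nothing more can be done
None
```

The job is handed in at about 46 s: the cover was slid fully open, all seven cases present (three short, three medium, one long) were laid flat in their matching rows, and the cover was slid fully shut.

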